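# Take the cheese piles apart into their display trays

## Robot

A 6-joint arm with a two-finger parallel gripper is mounted at the origin on a cart in front of the work surface, level with it; the furniture and walls round the work are solid. World frame = base frame: x ahead of the robot, y to its left, z up, the work surface at z = 0. Lengths are in m, angles in rad, forces in N, time in s.
With the tool pointing down it reaches from about 0.3 to 0.75 m from the base axis. Payload 8.5 kg.
Tool frame: the origin (TCP) lies at the very end of the fingers, on their centre line; the grasp point (between the pads) lies 19 mm behind it (manip.hold_point_z is the distance from the TCP to the grasp point, in m); x points along the fingers, z is the direction in which the jaws open and shut, and the axes are right-handed (so a half turn about x gives the same grasp; the last joint's range is limited). The gripper opens to 85 mm and grips with 20 to 120 N. Pads are 22 mm wide; open, the fingers measure 114 mm over their backs; the gripper's body (76 mm by 85 mm) begins 54 mm behind the grasp point. The pads swing forward as they close: fully open they stand 13 mm farther back than shut.
Start: joints at [1.021, 0.381, 1.297, -0, 1.464, -0.215], TCP at [0.181, 0.519, 0.231] pointing down, gripper open.
Joint ranges: [-3.11, 3.11], [-0.89, 2.33], [0.22, 2.48], [-1.42, 4.56], [0.17, 2.85], [-2.88, 2.88]. Speed limits (rad/s): [2.39, 2.39, 3.14, 3.14, 3.14, 3.14].

## Interface

Orientations are given as a rotation vector (axis times angle).
In Python, from workcell import manip gives the robot as it stands.
- The arm moves only by the shell command python3 -m handwheel 'ROWS' [OPENING] [FORCE]. ROWS is text: rows parted by semicolons, each of 6 numbers parted by spaces: the shift along the tool's x, y, z in cm, then the turn, a rotation vector about the tool's x, y, z in rad. A call has 1 to 20 rows; each row is the pose to reach, as a shift and turn from the pose commanded when the call began, along the tool's axes at that moment; what a row does not reach only later rows make up. A row lasts 1/10 s, in which the tool goes at most 50 mm and 8.59 degrees, less where a joint would pass 70% of its speed; a pose out of reach is approached as far as the arm can. A call with a gripper value outside its range is refused whole. OPENING is the closure, from 0 (fully open) to 1 (shut), set as the call begins (- or left out, the last holds). The fingers move at their own pace and stop on an object; FORCE is the grip in N (left out, the last holds). Time passes only in rows, so rows that repeat a pose let the fingers close. It gives the time, the measured TCP pose, the force and the opening at its end, in the units of the state.
- manip.get_obs(): the state, without advancing time (a new reading comes with each control period).
- manip.camera(name): name is "scene" or "side" or "wrist"; returns the picture (400x640x3 uint8, red, green, blue); there is no depth.
- manip.camera_params(name): a dict with "vertical_fov" (degrees; the focal length in pixels is half the picture's height over the tangent of half this angle, whatever the lens; pixels are square), "cx", "cy" (the principal point, pixels), "world_from_camera" (4x4, takes a point from camera to world coordinates); the wrist camera has in their place "mount" (4x4, takes a point from camera to tool coordinates, whose origin is the TCP and whose axes are the tool frame's). Camera axes: x right, y up, looking along -z (the intrinsics and any distortion apply to the point x, -y, -z); pixel columns grow to the right and rows downward; lengths in m; the calibration is good to about 2 mm. A picture is of the moment at which its call begins: read the wrist's pose just before it. camera_params takes no time and is no camera call.
- manip.close_job(): hands the job in, once; it reports no verdict.
Trained networks look in the newest picture that a camera, given by its name, has taken for a name from the list of things; names that differ only in an ending like _2 or _b are one class to them, and where a whole thing is asked for, a point or a joint stands for the part that bears it (a point fixed in the world has none). Each returns a list of dicts, best first, with "conf" (0 to 1); they miss things now and then, are a little off and sometimes report something else, mostly with a low value. They report only what shows in the picture. A call takes as long as a camera call.
- manip.search_frame(camera, thing): "rect" ([centre column, centre row, width, height] in pixels, round what is visible of it).
The state is a dict: "clock": time; "qpos": joint angles; "joint_velocities": joint speeds; "effort": joint torques, N m; "tool_pos": TCP position; "tcp_rot": TCP orientation; "ft_force": force on the tool from outside, world axes, zero at the start; "torque": the same for the moment, N m; "opening": opening from 0.0 (shut) to 1.0 (fully open).
Only numpy, scipy, OpenCV 4.12 (cv2) and the standard library are available. Lean on these libraries where they do the work, as an engineer would, in place of code of your own. Each camera call takes 0.05 s, during which the arm holds its last target.

## Task

The counter is being set out before opening: take the two piles of cheese apart and set each of the five pieces in the black, white-rimmed tray made for its shape: long block in the long tray, tall block in the nearly square tray, wedge in the three-cornered tray with its tip in the sharp corner, butter in the smallest tray, rounded brick in the oval dish. Each piece must lie flat on its tray's floor, wholly inside the rim and lined up with the tray. Do not drop any piece or tip it over.

Things in the scene. Friction and masses are not known exactly. Their poses are not given: they have to be found in the camera images.
- block_long: Long pale cheese block, 58 mm (x) x 105 mm (y) x 52 mm high, 0.33 kg, the bottom of the three-high pile. Origin: middle of the underside; z up. (Beyond y = -0.39 on the right a curved glass pane rises from the front edge of the counter, x = 0.24, back to x = 0.73, z = 0.42: draw an arm that starts there back and up before swinging it in.)
- wedge: Pale cut wedge of cheese lying flat across the long block, 40 mm high, 0.15 kg. Seen from above its corners in its own frame (mm) are the tip (-35, 54) and the ends of the curved rind (-35, -52), (36, -26); origin on the underside at (0, 0). Middle line: from the tip along (0.355, -0.935). Grip square across this line at, or up to 8 mm tipward of, its centre of mass (-11, -10), where it is 53 mm wide.
- butter: Small yellow butter block, 45 mm (x) x 63 mm (y) x 22 mm high, 0.06 kg, on top of the wedge. Origin: middle of the underside.
- block_tall: Tall squat cheese block with a brownish top rind, 67 mm (x) x 86 mm (y) x 66 mm high, 0.38 kg, the bottom of the two-high pile. Origin: middle of the underside.
- brick: Rounded brownish cheese brick across the top of the tall block, about 53 mm (x) x 82 mm (y) x 38 mm high, uneven (the solid core that the fingers meet: 45 x 75 x 34 mm), 0.24 kg. Origin: on the underside, but not at the middle: the brick's middle is at x = -3.5 mm, y = +11.5 mm in its own frame.
- tray_long: Long rectangular tray, black with a white rim, 76 mm (x) x 123 mm (y) inside the rim: the place of the long block. All five trays have a 4 mm floor (surface at z = +4 mm) and a round rim, 7 mm wide, whose top is 10 mm above the counter, 6 mm above the floor. Origin: under the middle, on the counter.
- tray_square: The nearly square tray, 84 mm (x) x 103 mm (y) inside the rim: the place of the tall block, its longer side along the tray's longer side. Floor and rim as the long tray. Origin: under the middle, on the counter.
- tray_wedge: The three-cornered tray, the wedge's outline with 9 mm to spare all round: the place of the wedge, tip to the tray's sharp corner. Floor and rim as the long tray. Its frame is the wedge's: the wedge is centred when origins meet (in x, y) and axes agree.
- tray_small: The smallest tray, 63 mm (x) x 81 mm (y) inside the rim: the place of the butter, butter along the tray. Floor and rim as the long tray. Origin: under the middle, on the counter.
- dish_oval: Oval dish, 84 mm (x) x 116 mm (y) inside the rim: the place of the brick, brick along the oval, either way round. Floor and rim as the long tray. Its middle is at x = -3.5 mm, y = +11.5 mm in its own frame: with the axes of dish and brick the same way, the brick is centred when the origins meet.

How it is judged:
At the end, for the whole second after the job is handed in: Each of the five pieces lies at rest, upright and flat on the floor of its own tray inside the rim (underside 2 to 6.5 mm above the counter, tilt under 0.06 rad), centred within 16 mm and lined up with the tray within 0.25 rad (brick in the oval dish: 0.35 rad, either way round) (z of block_long in the frame of tray_long between 0.002 and 0.0065 m and angle between each of block_long, block_tall, wedge, butter, brick's own z axis and vertical below 0.06 rad and horizontal distance between block_long and tray_long below 0.016 m and angle between the y axis of block_long and the y axis of tray_long, either way round below 0.25 rad and linear speed of each of block_long, block_tall, wedge, butter, brick below 0.02 m/s and z of block_tall in the frame of tray_square between 0.002 and 0.0065 m and horizontal distance between block_tall and tray_square below 0.016 m and angle between the y axis of block_tall and the y axis of tray_square, either way round below 0.25 rad and z of wedge in the frame of tray_wedge between 0.002 and 0.0065 m and horizontal distance between wedge and tray_wedge below 0.016 m and angle between the y axis of wedge and the y axis of tray_wedge, either way round below 0.25 rad and z of butter in the frame of tray_small between 0.002 and 0.0065 m and horizontal distance between butter and tray_small below 0.016 m and angle between the y axis of butter and the y axis of tray_small, either way round below 0.25 rad and z of brick in the frame of dish_oval between 0.002 and 0.0065 m and (horizontal distance between brick and dish_oval below 0.016 m or (x of brick in the frame of dish_oval between -0.023 and 0.009 m and y of brick in the frame of dish_oval between 0.007 and 0.039 m)) and angle between the y axis of brick and the y axis of dish_oval, either way round below 0.35 rad); the robot touches nothing.
It fails at once if the long block falls freely by more than about 3 cm, or is tipped more than 45 degrees ((linear speed of block_long above 0.8 m/s and contact force between block_long and anything else below 0.05 N) or angle between block_long's own z axis and vertical above 0.8 rad).
It fails at once if the tall block falls freely by more than about 3 cm, or is tipped more than 45 degrees ((linear speed of block_tall above 0.8 m/s and contact force between block_tall and anything else below 0.05 N) or angle between block_tall's own z axis and vertical above 0.8 rad).
It fails at once if the wedge falls freely by more than about 3 cm, or is tipped more than 45 degrees ((linear speed of wedge above 0.8 m/s and contact force between wedge and anything else below 0.05 N) or angle between wedge's own z axis and vertical above 0.8 rad).
It fails at once if the butter falls freely by more than about 3 cm, or is tipped more than 45 degrees ((linear speed of butter above 0.8 m/s and contact force between butter and anything else below 0.05 N) or angle between butter's own z axis and vertical above 0.8 rad).
It fails at once if the brick falls freely by more than about 3 cm, or is tipped more than 45 degrees ((linear speed of brick above 0.8 m/s and contact force between brick and anything else below 0.05 N) or angle between brick's own z axis and vertical above 0.8 rad).
It also fails if it takes over 134 s, if anything falls off the work surface, if the arm or the gripper's body presses on something with over 40 N, if the wrist force passes 120 N, or if a joint passes its speed limit or range.

## Working session

There is one attempt and no reset: what is moved stays moved. The work goes in short steps, Python scripts to look and compute and a shell command to move; the robot and the scene stay as the last step left them, time stands still between calls to the robot, and variables do not carry over. Pictures are saved under pics/ and viewed, and the job is handed in when it is done.

```bash
ls -la; mkdir -p pics
cat > h.py <<'E'
import numpy as np, cv2
from workcell import manip
from scipy.spatial.transform import Rotation as R
E
python3 - <<'E'
from h import *
o=manip.get_obs();print({k:np.round(v,3) for k,v in o.items()})
for c in ["scene","side","wrist"]:
    p=manip.camera_params(c);print(c,p)
    cv2.imwrite(f"pics/{c}0.png",manip.camera(c)[:,:,::-1])
E
```

```text
total 12
drwxr-xr-x  3 agent agent 4096 Dec  7 02:27 .
drwxr-xr-x 23 root  root  4096 Dec  7 02:27 ..
drwxr-xr-x  2 agent agent 4096 Dec  7 02:27 pics
{'clock': np.float64(0.0), 'qpos': array([ 1.021,  0.381,  1.298,  0.   ,  1.464, -0.215]), 'joint_velocities': array([ 0.   , -0.   , -0.001, -0.002, -0.   ,  0.001]), 'effort': array([-0.0000e+00, -4.4847e+01, -2.3128e+01, -0.0000e+00,  5.0000e-03,
       -0.0000e+00]), 'tool_pos': array([0.181, 0.519, 0.231]), 'tcp_rot': array([-0.96 ,  1.351,  0.959]), 'ft_force': array([ 0.223, -0.327,  0.681]), 'torque': array([-0.016,  0.051,  0.028]), 'opening': np.float64(0.999)}
scene {'vertical_fov': 47.79928885865429, 'cx': 327.65745523092437, 'cy': 203.46692113524205, 'world_from_camera': array([[ 0.52259533,  0.59712812, -0.6085492 , -0.2047456 ],
       [-0.85232674,  0.34847896, -0.39000197, -0.48752637],
       [-0.02081455,  0.72249597,  0.69106174,  0.90603551],
       [ 0.        ,  0.        ,  0.        ,  1.        ]])}
side {'vertical_fov': 42.237302256473896, 'cx': 320.6728615740449, 'cy': 201.84865180264626, 'world_from_camera': array([[ 0.94389596,  0.16900356, -0.28372208,  0.1264376 ],
       [-0.33017058,  0.50092565, -0.80003805, -1.09099789],
       [ 0.00691439,  0.84882936,  0.5286217 ,  0.81972872],
       [ 0.        ,  0.        ,  0.        ,  1.        ]])}
wrist {'vertical_fov': 71.72431170507534, 'cx': 319.8861552925928, 'cy': 199.39064299373612, 'mount': array([[ 2.17957293e-04,  2.72673588e-01, -9.62106578e-01,
        -1.42899395e-01],
       [ 3.53177275e-04,  9.62106520e-01,  2.72673651e-01,
         6.87844103e-02],
       [ 9.99999914e-01, -3.99225390e-04,  1.13396018e-04,
        -6.12590903e-04],
       [ 0.00000000e+00,  0.00000000e+00,  0.00000000e+00,
         1.00000000e+00]])}
```

View pics/scene0.png

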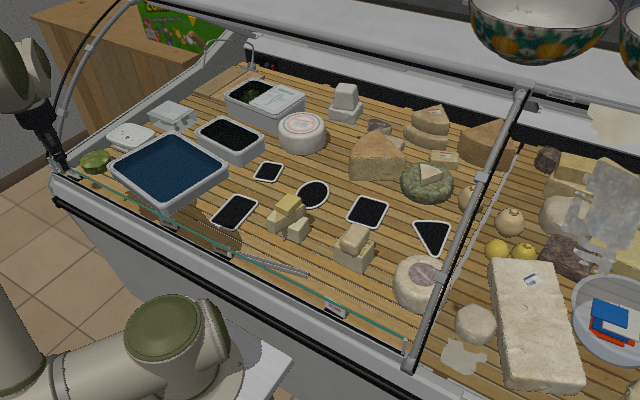

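View pics/side0.png

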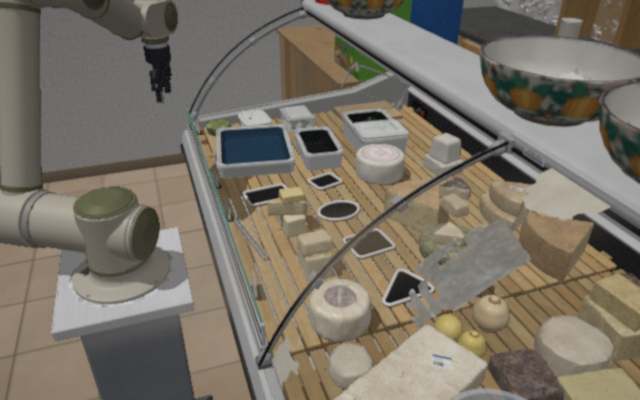

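View pics/wrist0.png

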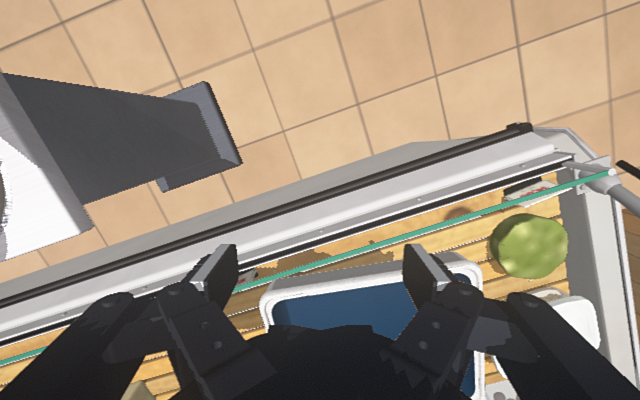

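```bash
cat >> h.py <<'E'
def pars(c,obs=None):
    p=manip.camera_params(c); f=200/np.tan(np.radians(p["vertical_fov"]/2))
    if c=="wrist":
        T=np.eye(4);T[:3,:3]=R.from_rotvec(obs["tcp_rot"]).as_matrix();T[:3,3]=obs["tool_pos"]
        M=T@p["mount"]
    else: M=p["world_from_camera"]
    return f,p["cx"],p["cy"],M
def ray(P,uv,z):
    f,cx,cy,M=P; d=M[:3,:3]@np.array([(uv[0]-cx)/f,-(uv[1]-cy)/f,-1]); o=M[:3,3]
    return o+d*(z-o[2])/d[2]
def proj(P,X):
    f,cx,cy,M=P; X=np.atleast_2d(X); c=(X-M[:3,3])@M[:3,:3]
    return np.stack([cx+f*c[:,0]/-c[:,2], cy-f*c[:,1]/-c[:,2]],1)
E
python3 - <<'E'
from h import *
for c in ["scene","side"]:
    P=pars(c)
    for n,z in [("block_long",.03),("wedge",.07),("butter",.1),("block_tall",.04),("brick",.085),("tray_long",.004),("tray_square",.004),("tray_wedge",.004),("tray_small",.004),("dish_oval",.004)]:
        r=manip.search_frame(c,n)
        print(c,n,[(np.round(a["rect"]).tolist(),round(a["conf"],2),np.round(ray(P,a["rect"][:2],z),3).tolist()) for a in r[:2]])
E
```

```text
scene block_long [([287.0, 224.0, 44.0, 30.0], 0.67, [0.444, 0.058, 0.03]), ([267.0, 172.0, 34.0, 26.0], 0.65, [0.591, 0.238, 0.03])]
scene wedge [([292.0, 216.0, 36.0, 30.0], 0.88, [0.443, 0.039, 0.07])]
scene butter [([287.0, 204.0, 29.0, 27.0], 0.9, [0.45, 0.057, 0.1])]
scene block_tall [([354.0, 257.0, 40.0, 38.0], 0.73, [0.428, -0.153, 0.04])]
scene brick [([356.0, 240.0, 31.0, 31.0], 0.95, [0.443, -0.152, 0.085])]
scene tray_long [([233.0, 214.0, 52.0, 38.0], 0.83, [0.417, 0.232, 0.004]), ([367.0, 213.0, 42.0, 38.0], 0.65, [0.613, -0.093, 0.004])]
scene tray_square [([269.0, 171.0, 33.0, 27.0], 0.6, [0.623, 0.258, 0.004]), ([367.0, 211.0, 46.0, 37.0], 0.59, [0.618, -0.091, 0.004])]
scene tray_wedge [([433.0, 240.0, 39.0, 37.0], 0.9, [0.611, -0.292, 0.004])]
scene tray_small [([269.0, 171.0, 33.0, 22.0], 0.76, [0.622, 0.259, 0.004])]
scene dish_oval [([313.0, 195.0, 35.0, 31.0], 0.67, [0.598, 0.078, 0.004])]
side block_long [([291.0, 228.0, 30.0, 27.0], 0.69, [0.431, 0.006, 0.03])]
side wedge [([287.0, 208.0, 40.0, 14.0], 0.57, [0.431, 0.042, 0.07])]
side butter [([290.0, 194.0, 23.0, 15.0], 0.81, [0.448, 0.062, 0.1])]
side block_tall [([316.0, 263.0, 36.0, 28.0], 0.74, [0.443, -0.17, 0.04])]
side brick [([314.0, 242.0, 33.0, 28.0], 0.93, [0.445, -0.146, 0.085])]
side tray_long [([265.0, 193.0, 43.0, 25.0], 0.77, [0.42, 0.247, 0.004])]
side tray_square [([367.0, 244.0, 49.0, 34.0], 0.76, [0.61, -0.093, 0.004])]
side tray_wedge [([409.0, 286.0, 55.0, 33.0], 0.92, [0.638, -0.28, 0.004])]
side tray_small [([326.0, 179.0, 35.0, 18.0], 0.72, [0.627, 0.268, 0.004]), ([287.0, 207.0, 43.0, 16.0], 0.59, [0.46, 0.147, 0.004])]
side dish_oval [([336.0, 210.0, 38.0, 24.0], 0.58, [0.592, 0.085, 0.004])]
```

Run:
```python
import cv2
a=cv2.imread('pics/scene0.png')[150:280,200:460];cv2.imwrite('pics/scene0z.png',cv2.resize(a,None,fx=3,fy=3,interpolation=cv2.INTER_CUBIC))
```

```text
(no output)
```

View pics/scene0z.png

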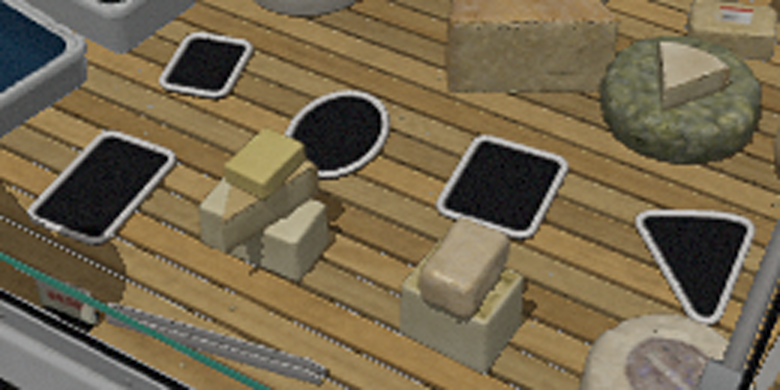

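```bash
cat >> h.py <<'E'
def Rz(yaw,zsign=1):
    # tool x down; tool z (jaw) horizontal at angle yaw in world
    z=np.array([np.cos(yaw),np.sin(yaw),0]);x=np.array([0,0,-1.]);return np.stack([x,np.cross(z,x),z],1)
def plan(pos,yaw):
    o=manip.get_obs();R0=R.from_rotvec(o["tcp_rot"]).as_matrix()
    d=R0.T@(np.array(pos)-o["tool_pos"])*100
    rv=R.from_matrix(R0.T@Rz(yaw)).as_rotvec()
    print("clk %.2f pos %s jawyaw %.3f tilt %.3f q6 %.2f"%(o["clock"],np.round(o["tool_pos"],4),np.arctan2(R0[1,2],R0[0,2]),np.arccos(-R0[2,0]),o["qpos"][5]))
    print("ROW",np.round(d,2),np.round(rv,3))
E
python3 - <<'E'
from h import *
plan((.55,.06,.32),np.pi/2)
plan((.181,.519,.32),np.pi/2)
E
```

```text
clk 1.15 pos [0.1807 0.5194 0.2313] jawyaw 1.236 tilt 0.000 q6 -0.22
ROW [ -8.87 -49.97 -31.26] [-0.335  0.     0.   ]
clk 1.15 pos [0.1807 0.5194 0.2313] jawyaw 1.236 tilt 0.000 q6 -0.22
ROW [-8.87 -0.04 -0.03] [-0.335  0.     0.   ]
```

```bash
python3 -m handwheel '-9 0 0 0 0 0; -9 0 0 0 0 0; -8.9 -50 -31.3 -0.335 0 0; -8.9 -50 -31.3 -0.335 0 0; -8.9 -50 -31.3 -0.335 0 0; -8.9 -50 -31.3 -0.335 0 0; -8.9 -50 -31.3 -0.335 0 0; -8.9 -50 -31.3 -0.335 0 0; -8.9 -50 -31.3 -0.335 0 0; -8.9 -50 -31.3 -0.335 0 0; -8.9 -50 -31.3 -0.335 0 0; -8.9 -50 -31.3 -0.335 0 0; -8.9 -50 -31.3 -0.335 0 0; -8.9 -50 -31.3 -0.335 0 0; -8.9 -50 -31.3 -0.335 0 0; -8.9 -50 -31.3 -0.335 0 0'
python3 - <<'E'
from h import *
plan((.55,.06,.32),np.pi/2)
o=manip.get_obs();np.save("o1",np.r_[o["tool_pos"],o["tcp_rot"]])
a=manip.camera("wrist");cv2.imwrite("pics/w1.png",a[:,:,::-1])
E
```

```text
clock: 2.75
tool_pos: [0.5504, 0.0588, 0.3198]
tcp_rot: [-1.207, 1.21, 1.209]
ft_force: [0.5, 0.1, -0.4]
opening: 0.998
clk 2.75 pos [0.5504 0.0588 0.3198] jawyaw 1.569 tilt 0.001 q6 -1.68
ROW [-0.02  0.04  0.12] [-0.002  0.    -0.001]
```

View pics/w1.png

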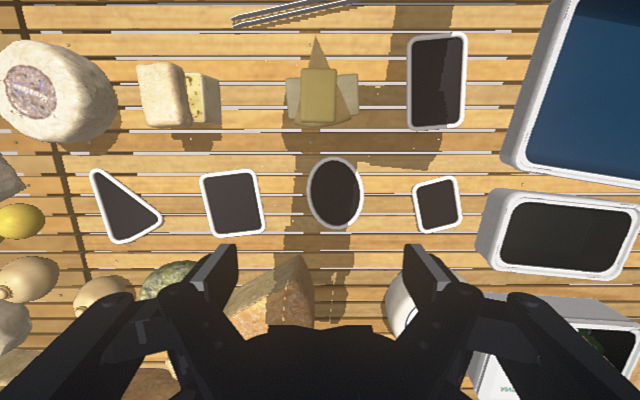

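```bash
cat >> h.py <<'E'
def oload(f): 
    a=np.load(f);return dict(tool_pos=a[:3],tcp_rot=a[3:])
def wedge_poly():
    t=np.array([-35,54.]);a=np.array([-35,-52.])-t;b=np.array([36,-26.])-t
    th=np.linspace(np.arctan2(a[1],a[0]),np.arctan2(b[1],b[0]),12);r=np.linspace(np.hypot(*a),np.hypot(*b),12)
    return np.vstack([t[None],t+np.stack([r*np.cos(th),r*np.sin(th)],1)])/1000
E
python3 - <<'E'
from h import *
from scipy.optimize import least_squares
P=pars("wrist",oload("o1.npy"))
im=cv2.imread("pics/w1.png");g=im.max(2)
seeds=dict(tray_long=(437,80),tray_square=(232,205),tray_wedge=(122,210),tray_small=(436,205),dish_oval=(334,192))
m=(g<95).astype(np.uint8);n,lab=cv2.connectedComponents(m,connectivity=4)
ov=im.copy()
for k,s in seeds.items():
    mm=(lab==lab[s[1],s[0]]).astype(np.uint8); mm=cv2.morphologyEx(mm,cv2.MORPH_CLOSE,np.ones((5,5)))
    c=max(cv2.findContours(mm,cv2.RETR_EXTERNAL,cv2.CHAIN_APPROX_NONE)[0],key=len)
    cv2.drawContours(ov,[c],-1,(0,0,255),1)
    w=np.array([ray(P,p,.005)[:2] for p in c[:,0]])*1000
    rc=cv2.minAreaRect(w.astype(np.float32)); 
    if k=="dish_oval": rc=cv2.fitEllipse(w.astype(np.float32))
    (cx,cy),(a,b),an=rc; 
    ang=an+ (90 if b>a else 0)
    print(k,len(c),np.round([cx,cy],1),np.round([a,b],1),"long axis deg",round((ang)%180,1))
    if k=="tray_wedge":
        poly=wedge_poly()*1000
        def f(x,off=9):
            Q=R.from_rotvec([0,0,x[2]]).as_matrix()[:2,:2];q=(w-x[:2])@Q
            return np.array([-cv2.pointPolygonTest(poly.astype(np.float32),(float(p[0]),float(p[1])),True)-off for p in q])
        best=min((least_squares(f,[cx,cy,t],loss="soft_l1",diff_step=1e-4,args=(8,)) for t in np.arange(0,6.28,.5)),key=lambda r:r.cost)
        print(" fit",best.x,best.x[2]%(2*np.pi),best.cost,np.abs(best.fun).mean())
cv2.imwrite("pics/w1o.png",ov)
cv2.imwrite("pics/w1p.png",cv2.resize(im[20:150,120:380],None,fx=3,fy=3,interpolation=cv2.INTER_CUBIC))
E
```

```text
tray_long 255 [425.5 236.8] [123.4  73.8] long axis deg 5.1
tray_square 193 [618.4 -92.5] [101.5  82. ] long axis deg 6.9
tray_wedge 170 [ 633.1 -298. ] [122.3  84.1] long axis deg 47.2
 fit [ 621.6092162  -273.54333137    1.66896357] 1.6689635722893221 174.7417498687271 1.6932712754270487
tray_small 142 [620.3 260.3] [78.7 61.3] long axis deg 15.4
dish_oval 160 [600.6  83.4] [ 81.1 113.8] long axis deg 6.8
```

View pics/w1o.png

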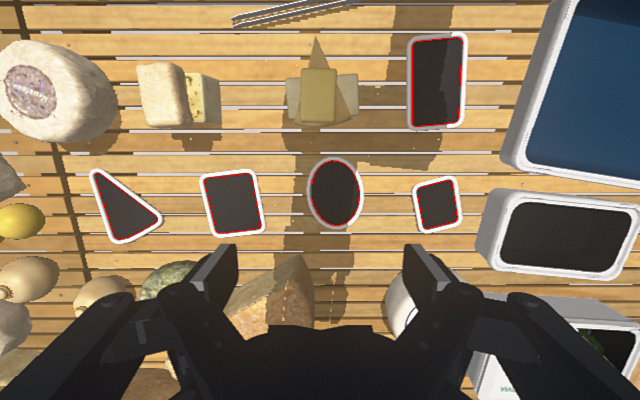

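View pics/w1p.png

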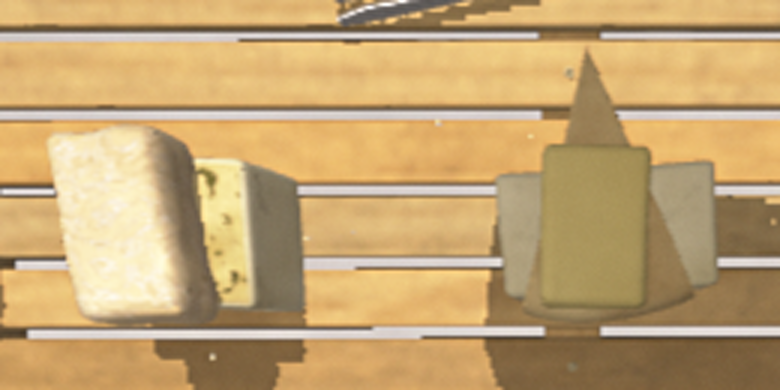

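Run:
```python
from h import *
from scipy.optimize import least_squares
P=pars("wrist",oload("o1.npy"))
im=cv2.imread("pics/w1.png");g=im.max(2)
m=(g<95).astype(np.uint8);n,lab=cv2.connectedComponents(m,connectivity=4)
mm=(lab==lab[210,122]).astype(np.uint8)
c=max(cv2.findContours(mm,cv2.RETR_EXTERNAL,cv2.CHAIN_APPROX_NONE)[0],key=len)
w=np.array([ray(P,p,.005)[:2] for p in c[:,0]])*1000
poly=wedge_poly()*1000
# dense offset polygon with mitred corners: scale via half planes
def sd(q,off):
    t,a,b=poly[0],poly[1],poly[-1]
    def hp(p0,p1,inside):
        d=(p1-p0)/np.linalg.norm(p1-p0);n=np.array([-d[1],d[0]])
        if (inside-p0)@n>0:n=-n
        return (q-p0)@n
    d1=hp(t,a,b);d2=hp(t,b,a);d3=np.linalg.norm(q-t,axis=1)-106.5
    return np.max([d1,d2,d3],0)-off
def f(x):
    Q=R.from_rotvec([0,0,x[2]]).as_matrix()[:2,:2];return sd((w-x[:2])@Q,x[3])
b=min((least_squares(f,[621,-290,t,9],loss="soft_l1") for t in np.arange(0,6.28,.4)),key=lambda r:r.cost)
print(b.x,b.x[2]%(2*np.pi),np.abs(b.fun).mean(),np.abs(b.fun).max())
Q=R.from_rotvec([0,0,b.x[2]]).as_matrix()[:2,:2]
X=(poly@Q.T+b.x[:2])/1000
uv=proj(P,np.c_[X,np.full(len(X),.005)])
z=cv2.resize(im[150:260,70:200],None,fx=5,fy=5,interpolation=cv2.INTER_CUBIC)
cv2.polylines(z,[np.int32((uv-[70,150]+.5)*5)],True,(0,0,255),1)
cv2.imwrite("pics/w1t.png",z)
```

```text
[ 620.59652488 -274.17589648    1.67096031    6.14064252] 1.670960311646963 0.6659066386530132 3.358230285509377
```

View pics/w1t.png

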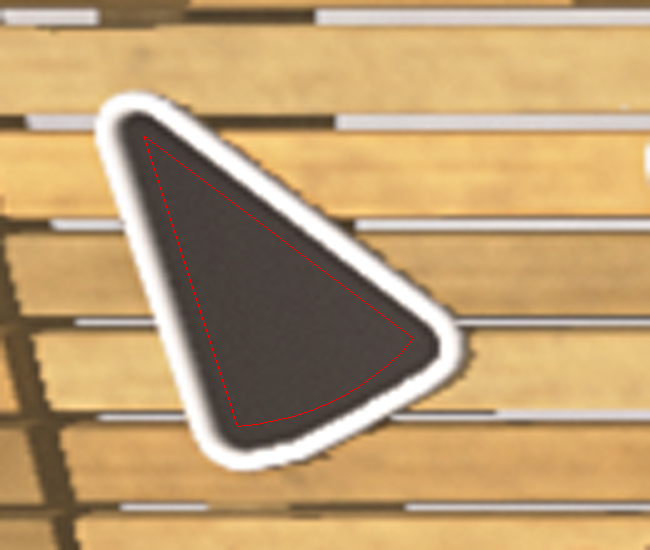

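Run:
```python
from h import *
P=pars("wrist",oload("o1.npy"))
C=lambda l,z:np.array([ray(P,(u/3+120,v/3+20),z)[:2]*1000 for u,v in l])
def rect(n,l,z):
    w=C(l,z);(c,s,a)=cv2.minAreaRect(w.astype(np.float32));print(n,np.round(w,0).tolist(),np.round(w.mean(0),1),np.round(s,1),round(a,1))
rect("butter",[(543,146),(650,147),(645,306),(541,304)],.114)
rect("long vis",[(497,175),(715,162),(717,285),(505,295)],.052)
rect("wedge",[(587,48),(522,313),(694,296)],.092)
rect("brick outer",[(48,135),(165,127),(217,310),(85,318)],.09)
rect("tall right edge",[(243,160),(254,306)],.066)
w=C([(587,48),(522,313),(694,296)],.092)
m=np.array([[-35,54],[-35,-52],[36,-26.]])
# kabsch
a=w-w.mean(0);b=m-m.mean(0);H=b.T@a;U,S,V=np.linalg.svd(H);Q=V.T@np.diag([1,np.linalg.det(V.T@U.T)])@U.T
print("wedge pose",w.mean(0)-Q@m.mean(0),np.arctan2(Q[1,0],Q[0,0]),np.linalg.norm(a-b@Q.T,axis=1), "com",w.mean(0)+Q@(np.array([-11,-10])-m.mean(0)))
```

```text
butter [[423.0, 36.0], [423.0, 78.0], [482.0, 76.0], [482.0, 34.0]] [452.6  56.2] [42.1 59. ] 88.9
long vis [[425.0, 11.0], [419.0, 111.0], [473.0, 114.0], [477.0, 13.0]] [448.6  62.2] [ 53.7 100.6] 2.5
wedge [[384.0, 53.0], [485.0, 25.0], [478.0, 99.0]] [449.1  58.8] [105.1  69.7] 25.6
brick outer [[415.0, -168.0], [412.0, -120.0], [484.0, -108.0], [487.0, -165.0]] [ 449.3 -140.2] [72.8 57.8] 3.2
tall right edge [[420.0, -99.0], [482.0, -101.0]] [451.3 -99.9] [61.9  0. ] 177.9
wedge pose [444.40406077  71.90569217] 1.2980582311347737 [0.76518438 0.52319712 1.25848892] com [451.07136762  58.61859244]
```

Run:
```python
from h import *
plan((.4526,.0562,.16),1.54)
```

```text
clk 2.80 pos [0.5499 0.0597 0.3202] jawyaw 1.571 tilt 0.000 q6 -1.68
ROW [16.03  9.72 -0.35] [ 0.031  0.    -0.   ]
```

```bash
python3 -m handwheel '16 9.7 -0.3 0.03 0 0; 16 9.7 -0.3 0.03 0 0; 16 9.7 -0.3 0.03 0 0; 16 9.7 -0.3 0.03 0 0; 16 9.7 -0.3 0.03 0 0; 16 9.7 -0.3 0.03 0 0; 16 9.7 -0.3 0.03 0 0'
python3 - <<'E'
from h import *
plan((.4526,.0562,.097),1.54)
o=manip.get_obs();np.save("o2",np.r_[o["tool_pos"],o["tcp_rot"]])
a=manip.camera("wrist");cv2.imwrite("pics/w2.png",a[:,:,::-1])
E
```

```text
clock: 3.5
tool_pos: [0.4549, 0.0568, 0.1622]
tcp_rot: [-1.19, 1.22, 1.184]
ft_force: [-0.6, -0.9, -0.5]
opening: 1.002
clk 3.50 pos [0.4549 0.0568 0.1622] jawyaw 1.542 tilt 0.005 q6 -1.68
ROW [ 6.52  0.26 -0.06] [ 0.002 -0.     0.004]
```

View pics/w2.png

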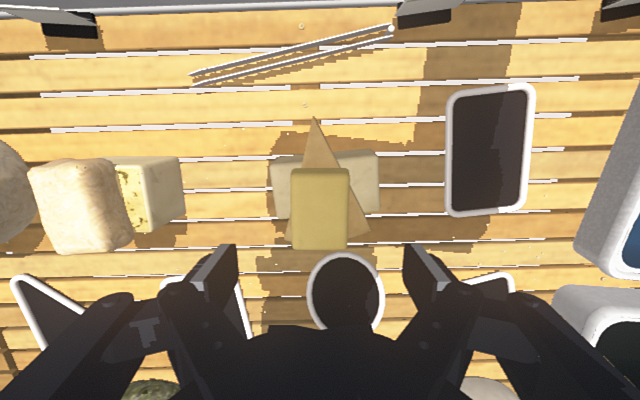

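Run:
```python
from h import *
P=pars("wrist",oload("o2.npy"))
C=lambda l,z:np.array([ray(P,p,z)[:2]*1000 for p in l])
for n,l,z in [("butter",[(290,168),(350,168),(346,248),(292,249)],.114),("long",[(270,155),(378,150)],.052),("tip",[(314,117)],.092),("brick",[(30,165),(113,158),(135,245),(42,253)],.09)]:
    w=C(l,z);print(n,np.round(w,1).tolist(),w.mean(0))
plan((.4526,.0562,.097),1.54)
```

```text
butter [[417.0, 36.4], [418.2, 78.1], [479.1, 75.1], [478.7, 34.3]] [448.24863102  55.95406543]
long [[414.9, 11.8], [413.2, 109.8]] [414.02147643  60.78792364]
tip [[383.3, 53.8]] [383.30612906  53.75851794]
brick [[412.8, -169.2], [409.3, -103.1], [483.0, -101.8], [488.2, -183.1]] [ 448.32901409 -139.26933237]
clk 3.55 pos [0.4548 0.0567 0.162 ] jawyaw 1.542 tilt 0.004 q6 -1.68
ROW [ 6.5   0.25 -0.05] [ 0.002 -0.     0.004]
```

```bash
python3 -m handwheel '2 0.5 -0.1 0 0 0; 4 0.5 -0.1 0 0 0; 5 0.5 -0.1 0 0 0; 6 0.5 -0.1 0 0 0; 6.5 0.5 -0.1 0 0 0; 6.5 0.5 -0.1 0 0 0' 0 25
python3 -m handwheel '0 0 0 0 0 0; 0 0 0 0 0 0; 0 0 0 0 0 0; 0 0 0 0 0 0; 0 0 0 0 0 0; 0 0 0 0 0 0; 0 0 0 0 0 0; 0 0 0 0 0 0' 1 25
python3 - <<'E'
from h import *
a=manip.camera("wrist");cv2.imwrite("pics/w3.png",a[:,:,::-1])
plan((.62,.26,.25),1.84)
E
```

```text
clock: 4.15
tool_pos: [0.4483, 0.0557, 0.0952]
tcp_rot: [-1.187, 1.223, 1.187]
ft_force: [-0.8, -0.5, 0.0]
opening: 1.003
clock: 4.95
tool_pos: [0.4484, 0.0556, 0.0959]
tcp_rot: [-1.188, 1.222, 1.186]
ft_force: [-0.0, 0.9, 5.7]
opening: 0.522
clk 5.00 pos [0.4484 0.0556 0.0959] jawyaw 1.541 tilt 0.001 q6 -1.68
ROW [-15.4  -16.56  20.94] [-0.299 -0.     0.001]
```

View pics/w3.png

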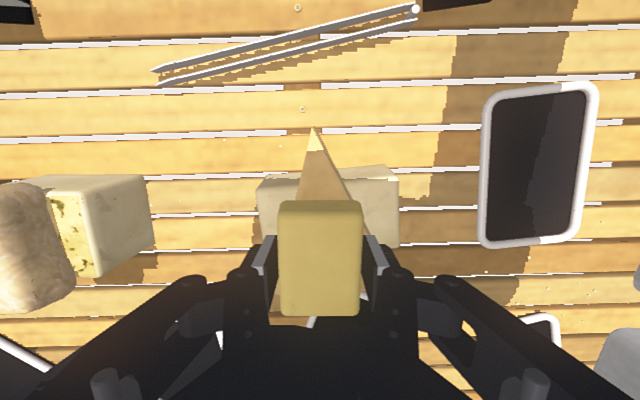

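```bash
python3 -m handwheel '0 0 0 0 0 0; 0 0 0 0 0 0; -0.6 0 0 0 0 0; -0.6 0 0 0 0 0' 0.3 25
python3 -m handwheel '0 0 0 0 0 0; 0 0 0 0 0 0; 0 0 0 0 0 0; 0 0 0 0 0 0; 0 0 0 0 0 0; 0 0 0 0 0 0' 1 25
python3 -m handwheel '-1 0 0 0 0 0; -3 0 0 0 0 0; -6 0 0 0 0 0; -6 0 0 0 0 0'
python3 - <<'E'
from h import *
a=manip.camera("wrist");cv2.imwrite("pics/w4.png",a[:,:,::-1])
b=manip.camera("side");cv2.imwrite("pics/s4.png",cv2.resize(b[150:270,220:400,::-1],None,fx=4,fy=4))
plan((.62,.26,.25),1.84)
E
```

```text
clock: 5.4
tool_pos: [0.4484, 0.0556, 0.1019]
tcp_rot: [-1.188, 1.222, 1.186]
ft_force: [0.8, 0.5, 1.1]
opening: 0.699
clock: 6.0
tool_pos: [0.4482, 0.0556, 0.1016]
tcp_rot: [-1.188, 1.223, 1.187]
ft_force: [-1.7, -0.1, 5.6]
opening: 0.516
clock: 6.4
tool_pos: [0.4496, 0.0556, 0.1647]
tcp_rot: [-1.191, 1.219, 1.182]
ft_force: [0.3, 0.4, -1.1]
opening: 0.519
clk 6.50 pos [0.4481 0.0557 0.1617] jawyaw 1.541 tilt 0.001 q6 -1.68
ROW [ -8.81 -16.59  20.93] [-0.299 -0.     0.001]
```

View pics/w4.png

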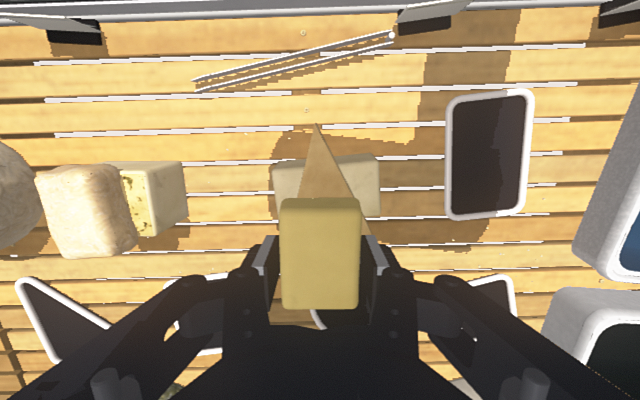

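View pics/s4.png

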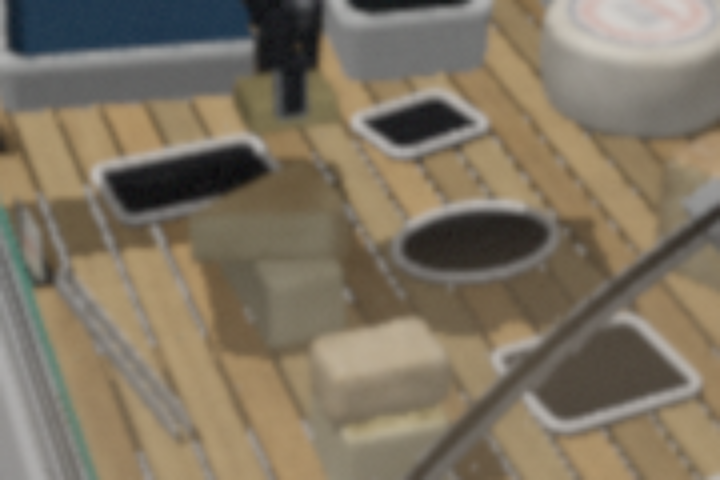

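Run:
```python
from h import *
o=manip.get_obs();P=pars("wrist",o)
w=np.array([ray(P,p,.174)[:2]*1000 for p in [(280,199),(360,199),(358,308),(281,310)]]);print(np.round(w,1).tolist(),w.mean(0))
P=pars("wrist",oload("o1.npy"))
for p in [(478,235),(503,190),(480,275)]: print([np.round(ray(P,p,z)[:2],3) for z in (.0,.03,.05,.08)])
```

```text
[[415.3, 36.4], [416.5, 75.6], [479.0, 75.2], [479.1, 32.6]] [447.47008776  54.95643679]
[array([0.679, 0.343]), array([0.666, 0.325]), array([0.658, 0.312]), array([0.645, 0.294])]
[array([0.596, 0.373]), array([0.588, 0.353]), array([0.583, 0.339]), array([0.576, 0.319])]
[array([0.76 , 0.359]), array([0.742, 0.34 ]), array([0.73 , 0.327]), array([0.712, 0.307])]
```

```bash
python3 -m handwheel '-3 -5 6 0 0 0; -3 -16.4 20.7 -0.3 0 0; -3 -16.4 20.7 -0.3 0 0; -3 -16.4 20.7 -0.3 0 0; -3 -16.4 20.7 -0.3 0 0; -3 -16.4 20.7 -0.3 0 0; -3 -16.4 20.7 -0.3 0 0; -3 -16.4 20.7 -0.3 0 0; -3 -16.4 20.7 -0.3 0 0; -3 -16.4 20.7 -0.3 0 0; -3 -16.4 20.7 -0.3 0 0'
python3 - <<'E'
from h import *
a=manip.camera("wrist");cv2.imwrite("pics/w5.png",a[:,:,::-1])
b=manip.camera("scene");cv2.imwrite("pics/c5.png",cv2.resize(b[100:260,180:400,::-1],None,fx=3,fy=3))
plan((.6203,.2603,.06),1.84)
E
```

```text
clock: 7.6
tool_pos: [0.618, 0.257, 0.1916]
tcp_rot: [-1.405, 1.069, 1.405]
ft_force: [0.3, 0.7, -0.7]
opening: 0.518
clk 7.70 pos [0.6181 0.2573 0.1916] jawyaw 1.841 tilt 0.000 q6 -1.62
ROW [13.16 -0.29  0.23] [ 0.001 -0.     0.   ]
```

View pics/w5.png

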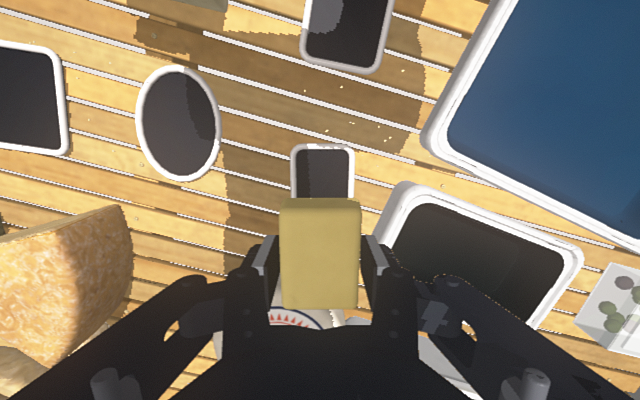

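View pics/c5.png

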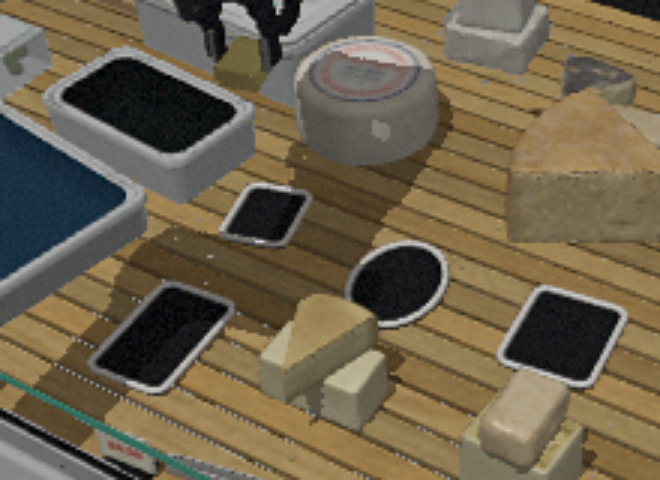

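Run:
```python
from h import *
P1=pars("wrist",oload("o1.npy"));o=manip.get_obs();P5=pars("wrist",o);S=pars("scene")
for z in (.03,.05,.06,.07,.08):
    print(z,"w1 corner",np.round(ray(P1,(494,190),z)[:2],3),"w1 far",np.round(ray(P1,(478,262),z)[:2],3),"w5 corner",np.round(ray(P5,(396,184),z)[:2],3),"w5 edge",np.round(ray(P5,(378,245),z)[:2],3),"scene near corner",np.round(ray(S,(180+172/3,100+168/3),z)[:2],3))
# gripper fingers outer edge at jaw+ : positions
Q=R.from_rotvec(o["tcp_rot"]).as_matrix()
for d in (.038,.046,.057): print(d,np.round(np.array([.6203,.2603,0])+Q[:,2]*d+Q[:,1]*.011,3),np.round(np.array([.6203,.2603,0])+Q[:,2]*d-Q[:,1]*.011,3))
```

```text
0.03 w1 corner [0.588 0.338] w1 far [0.717 0.332] w5 corner [0.595 0.339] w5 edge [0.671 0.343] scene near corner [0.608 0.369]
0.05 w1 corner [0.583 0.325] w1 far [0.706 0.32 ] w5 corner [0.592 0.332] w5 edge [0.663 0.337] scene near corner [0.589 0.349]
0.06 w1 corner [0.581 0.319] w1 far [0.7   0.313] w5 corner [0.59  0.329] w5 edge [0.659 0.333] scene near corner [0.58 0.34]
0.07 w1 corner [0.578 0.312] w1 far [0.695 0.307] w5 corner [0.589 0.326] w5 edge [0.655 0.33 ] scene near corner [0.571 0.33 ]
0.08 w1 corner [0.576 0.306] w1 far [0.689 0.301] w5 corner [0.587 0.322] w5 edge [0.651 0.326] scene near corner [0.562 0.32 ]
0.038 [ 0.6    0.294 -0.   ] [0.621 0.3   0.   ]
0.046 [ 0.597  0.302 -0.   ] [0.619 0.308 0.   ]
0.057 [ 0.595  0.312 -0.   ] [0.616 0.318 0.   ]
```

```bash
python3 -m handwheel '4 -0.3 0.2 0 0 0; 8 -0.3 0.2 0 0 0; 12 -0.3 0.2 0 0 0; 14 -0.3 0.2 0 0 0; 15.5 -0.3 0.2 0 0 0; 15.5 -0.3 0.2 0 0 0; 15.5 -0.3 0.2 0 0 0'
python3 - <<'E'
from h import *
a=manip.camera("wrist");cv2.imwrite("pics/w6.png",a[:,:,::-1])
plan((.6203,.2603,.0145),1.84)
E
```

```text
clock: 8.4
tool_pos: [0.6211, 0.2605, 0.0374]
tcp_rot: [-1.406, 1.068, 1.404]
ft_force: [-0.2, 0.1, -0.4]
opening: 0.519
clk 8.45 pos [0.6213 0.2606 0.0379] jawyaw 1.841 tilt 0.003 q6 -1.62
ROW [2.34 0.11 0.  ] [ 0.001 -0.     0.003]
```

View pics/w6.png

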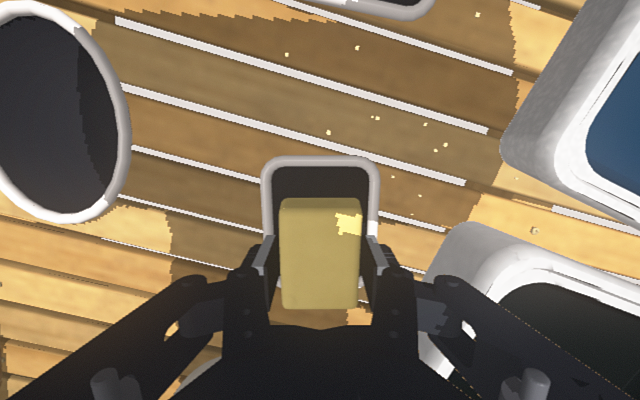

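```bash
python3 -m handwheel '0.8 0.1 0 0 0 0; 1.5 0.1 0 0 0 0; 2 0.1 0 0 0 0; 2.3 0.1 0 0 0 0; 2.3 0.1 0 0 0 0; 2.3 0.1 0 0 0 0'
python3 - <<'E'
from h import *
a=manip.camera("wrist");cv2.imwrite("pics/w7.png",a[:,:,::-1])
plan((.6203,.2603,.0145),1.84)
E
```

```text
clock: 9.05
tool_pos: [0.6194, 0.2602, 0.014]
tcp_rot: [-1.406, 1.069, 1.405]
ft_force: [-3.0, -1.8, 6.0]
opening: 0.519
clk 9.10 pos [0.6194 0.2602 0.014 ] jawyaw 1.841 tilt 0.000 q6 -1.62
ROW [-0.05 -0.09 -0.02] [ 0.001 -0.    -0.   ]
```

View pics/w7.png

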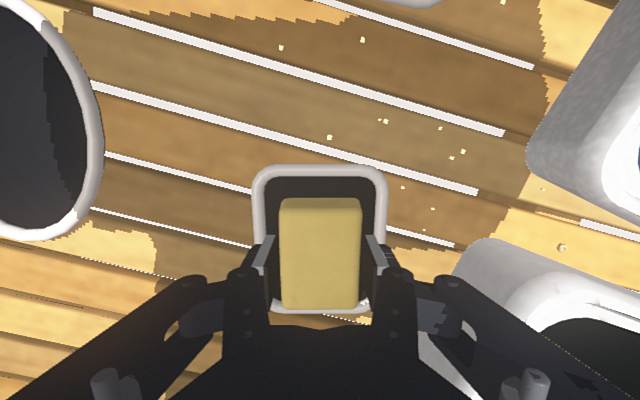

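```bash
python3 -m handwheel '0 0 0 0 0 0; 0 0 0 0 0 0; 0 0 0 0 0 0; -0.5 0 0 0 0 0; -3 0 0 0 0 0; -7 0 0 0 0 0; -12 0 0 0 0 0; -15 0 0 0 0 0; -15 0 0 0 0 0' 0.32
python3 - <<'E'
from h import *
a=manip.camera("wrist");cv2.imwrite("pics/w8.png",a[:,:,::-1])
P=pars("wrist",manip.get_obs())
plan((.445,.056,.25),1.661-np.pi)
o=manip.get_obs();np.save("o8",np.r_[o["tool_pos"],o["tcp_rot"]])
E
```

```text
clock: 10.0
tool_pos: [0.6213, 0.2606, 0.1692]
tcp_rot: [-1.409, 1.061, 1.398]
ft_force: [0.3, 0.3, 0.4]
opening: 0.682
clk 10.05 pos [0.6203 0.2604 0.166 ] jawyaw 1.841 tilt 0.005 q6 -1.62
ROW [ -8.51  22.31 -15.02] [-2.962 -0.007  0.   ]
```

View pics/w8.png

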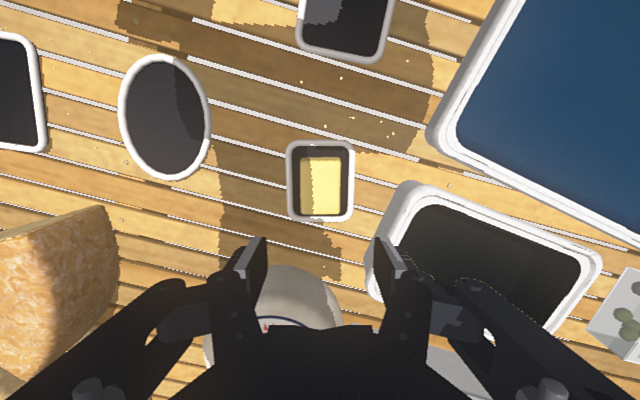

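Run:
```python
from h import *
P=pars("wrist",oload("o8.npy"));im=cv2.imread("pics/w8.png")
cv2.imwrite("pics/w8z.png",cv2.resize(im[130:230,270:370],None,fx=6,fy=6,interpolation=cv2.INTER_CUBIC))
b=np.array([ray(P,p,.026)[:2] for p in [(300,158),(340,157),(342,215),(301,216)]])*1e3
t=np.array([ray(P,p,.005)[:2] for p in [(291,147),(348,146),(349,215),(293,217)]])*1e3
print(b.mean(0),t.mean(0),np.round(b),np.round(t))
```

```text
[618.77990412 260.11794199] [618.39358754 259.46688609] [[595. 231.]
 [583. 270.]
 [642. 290.]
 [655. 248.]] [[589. 218.]
 [571. 278.]
 [647. 302.]
 [666. 240.]]
```

View pics/w8z.png

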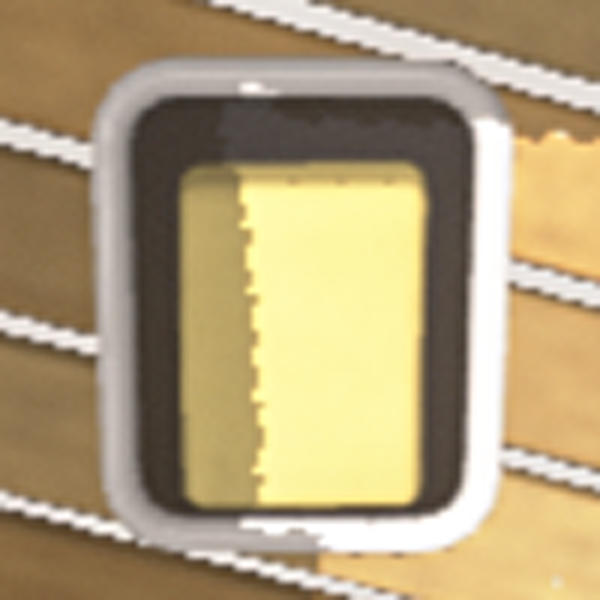

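```bash
python3 -m handwheel '-8 0 0 0.15 0 0; -8 11 -7 1.66 0 0; -8 11 -7 1.66 0 0; -8 11 -7 1.66 0 0; -8 11 -7 1.66 0 0; -8 11 -7 1.66 0 0; -8 11 -7 1.66 0 0; -8 11 -7 1.66 0 0; -8 11 -7 1.66 0 0; -8 11 -7 1.66 0 0; -8 11 -7 1.66 0 0; -8 11 -7 1.66 0 0; -8 11 -7 1.66 0 0' 0
python3 - <<'E'
from h import *
plan((.47,.057,.25),1.661-np.pi)
E
```

```text
clock: 11.35
tool_pos: [0.532, 0.1633, 0.2425]
tcp_rot: [-0.145, 1.568, 0.145]
ft_force: [1.5, 0.3, -0.5]
opening: 0.997
clk 11.35 pos [0.532  0.1633 0.2425] jawyaw 0.184 tilt 0.002 q6 -0.10
ROW [-0.74 -9.31 -8.05] [ 1.665e+00 -1.000e-03  1.000e-03]
```

```bash
python3 -m handwheel '0 -16 -10 1.665 0 0; 0 -16 -10 1.665 0 0; 0 -16 -10 1.665 0 0; 0 -16 -10 1.665 0 0; 0 -16 -10 1.665 0 0; 0 -16 -10 1.665 0 0; 0 -16 -10 1.665 0 0; 0 -16 -10 1.665 0 0; 0 -16 -10 1.665 0 0; 0 -16 -10 1.665 0 0; 0 -16 -10 1.665 0 0; 0 -16 -10 1.665 0 0; 0 -16 -10 1.665 0 0; 0 -16 -10 1.665 0 0'
python3 - <<'E'
from h import *
o=manip.get_obs();np.save("o9",np.r_[o["tool_pos"],o["tcp_rot"]])
a=manip.camera("wrist");cv2.imwrite("pics/w9.png",a[:,:,::-1])
plan((.445,.058,.12),1.661-np.pi)
E
```

```text
clock: 12.75
tool_pos: [0.4626, -0.012, 0.2432]
tcp_rot: [1.142, 1.251, -1.142]
ft_force: [-0.1, 1.4, 0.2]
opening: 1.0
clk 12.80 pos [ 0.4626 -0.012   0.2433] jawyaw -1.481 tilt 0.000 q6 1.20
ROW [12.33 -1.12 -7.13] [-0. -0.  0.]
```

View pics/w9.png

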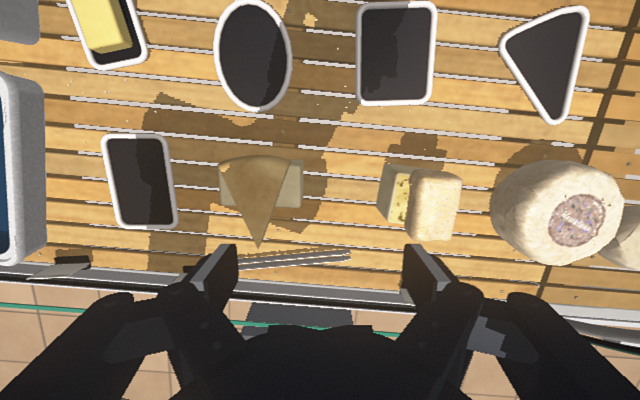

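Run:
```python
import cv2
im=cv2.imread("pics/w9.png")
cv2.imwrite("pics/w9a.png",cv2.resize(im[140:260,200:320],None,fx=5,fy=5,interpolation=cv2.INTER_CUBIC))
cv2.imwrite("pics/w9b.png",cv2.resize(im[140:250,360:480],None,fx=5,fy=5,interpolation=cv2.INTER_CUBIC))
```

```text
(no output)
```

View pics/w9a.png

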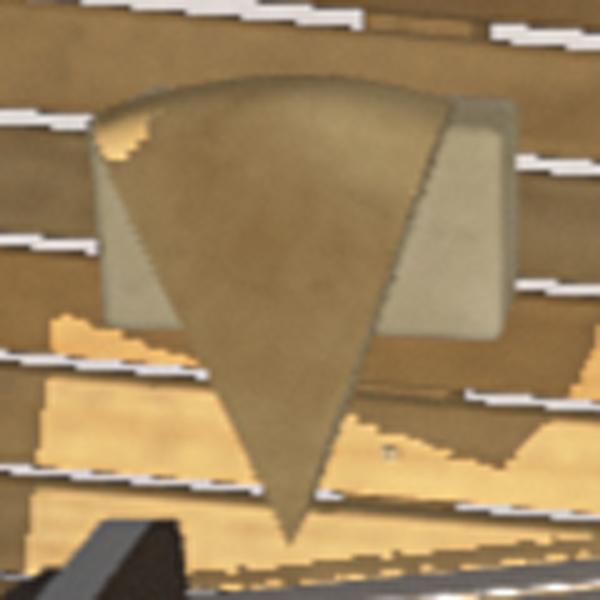

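View pics/w9b.png

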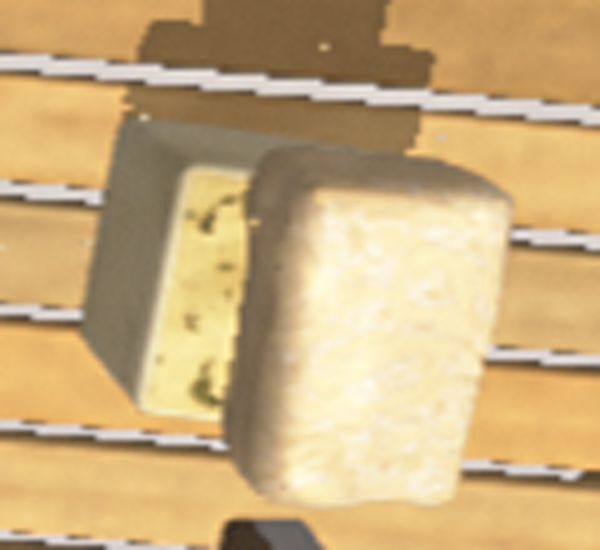

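```bash
cat >> h.py <<'E'
def kab(m,w):
    a=w-w.mean(0);b=m-m.mean(0);U,S,V=np.linalg.svd(b.T@a);Q=V.T@np.diag([1,np.linalg.det(V.T@U.T)])@U.T
    return w.mean(0)-Q@m.mean(0),np.arctan2(Q[1,0],Q[0,0]),Q,np.linalg.norm(a-b@Q.T,axis=1)
WM=np.array([[-35,54],[-35,-52],[36,-26.]])
E
python3 - <<'E'
from h import *
P=pars("wrist",oload("o9.npy"))
C=lambda l,z,u0,v0:np.array([ray(P,(u/5+u0-.4,v/5+v0-.4),z)[:2]*1000 for u,v in l])
w=C([(290,542),(450,103),(92,122)],.092,200,140)
t,y,Q,r=kab(WM,w);print("wedge",np.round(w,1).tolist(),t,y,r,"com",t+Q@[-11,-10],"grip",t+Q@(np.array([-11,-10])+6*np.array([-.355,.935])),"jawyaw",y+np.arctan2(.355,.935))
w=C([(500,122),(500,338),(107,328)],.052,200,140);print("long",np.round(w,1).tolist())
for z in (.1,.104): w=C([(505,205),(455,500),(275,495),(310,190)],z,360,140);print("brick",np.round(w,1).tolist(),w.mean(0))
w=C([(183,165),(143,412)],.066,360,140);print("tall",np.round(w,1).tolist())
plan((.445,.058,.12),1.661-np.pi)
E
```

```text
wedge [[383.6, 52.6], [488.7, 21.9], [477.8, 97.6]] [445.30493923  70.40772918] 1.3035179059843225 [1.76449472 2.7440687  2.22252301] com [452.04468959  57.15722862] grip [446.0713335   56.58450091] jawyaw 1.6663845159004609
long [[479.5, 13.4], [424.8, 9.5], [418.4, 108.4]]
brick [[484.8, -159.8], [417.5, -164.1], [415.1, -123.6], [484.3, -118.2]] [ 450.41943811 -141.43849847]
brick [[485.5, -157.7], [419.1, -161.9], [416.7, -122.0], [484.9, -116.7]] [ 451.54919923 -139.55106529]
tall [[481.9, -100.8], [420.1, -101.2]]
clk 12.80 pos [ 0.4626 -0.012   0.2433] jawyaw -1.481 tilt 0.000 q6 1.20
ROW [12.33 -1.12 -7.13] [-0. -0.  0.]
```

```bash
python3 -m handwheel '0 -1.1 -5 0 0 0; 4 -1.1 -7.1 0 0 0; 9 -1.1 -7.1 0 0 0; 13 -1.1 -7.1 0 0 0; 15 -1.1 -7.1 0 0 0; 17 -1.1 -7.1 0 0 0; 17.8 -1.1 -7.1 0 0 0; 18 -1.1 -7.1 0 0 0; 18 -1.1 -7.1 0 0 0' 0 50
python3 - <<'E'
from h import *
plan((.4455,.0573,.063),1.664-np.pi)
E
```

```text
clock: 13.7
tool_pos: [0.4459, 0.0577, 0.0638]
tcp_rot: [1.145, 1.249, -1.144]
ft_force: [-0.3, -0.7, 0.3]
opening: 0.998
clk 13.70 pos [0.4459 0.0577 0.0638] jawyaw -1.483 tilt 0.001 q6 1.35
ROW [ 0.08 -0.05  0.03] [-0.006  0.    -0.001]
```

```bash
python3 -m handwheel '0.1 0 0 0 0 0; 0.1 0 0 0 0 0; 0.1 0 0 0 0 0; 0.1 0 0 0 0 0; 0.1 0 0 0 0 0; 0.1 0 0 0 0 0; 0.1 0 0 0 0 0; 0.1 0 0 0 0 0' 1 50
python3 - <<'E'
from h import *
o=manip.get_obs();np.save("o10",np.r_[o["tool_pos"],o["tcp_rot"]])
a=manip.camera("wrist");cv2.imwrite("pics/w10.png",a[:,:,::-1])
b=manip.camera("side");cv2.imwrite("pics/s10.png",cv2.resize(b[150:270,220:400,::-1],None,fx=4,fy=4))
E
```

```text
clock: 14.5
tool_pos: [0.446, 0.0578, 0.0635]
tcp_rot: [1.146, 1.247, -1.143]
ft_force: [-2.7, 0.3, 10.6]
opening: 0.645
```

View pics/w10.png

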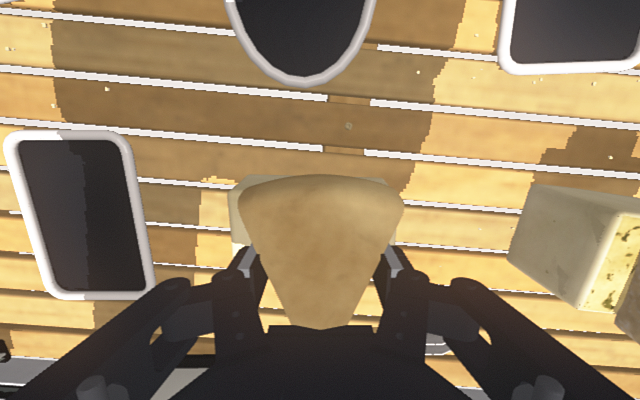

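View pics/s10.png

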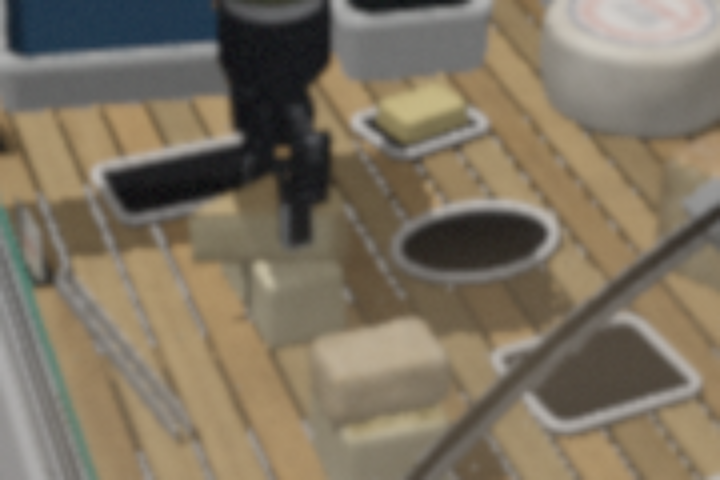

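```bash
python3 -m handwheel '-0.3 0 0 0 0 0; -0.8 0 0 0 0 0; -1.6 0 0 0 0 0; -3 0 0 0 0 0; -5 0 0 0 0 0; -8 0 0 0 0 0; -11 0 0 0 0 0; -13 0 0 0 0 0; -13 0 0 0 0 0'
python3 - <<'E'
from h import *
o=manip.get_obs();np.save("o11",np.r_[o["tool_pos"],o["tcp_rot"]])
a=manip.camera("wrist");cv2.imwrite("pics/w11.png",a[:,:,::-1])
plan((.6264,-.2865,.19),-1.108)
E
```

```text
clock: 15.5
tool_pos: [0.4465, 0.0576, 0.195]
tcp_rot: [1.147, 1.244, -1.141]
ft_force: [-0.3, 0.7, -0.9]
opening: 0.643
clk 15.55 pos [0.4458 0.0577 0.1932] jawyaw -1.484 tilt 0.002 q6 1.35
ROW [ 0.38 15.01 35.86] [-0.376  0.001 -0.002]
```

View pics/w11.png

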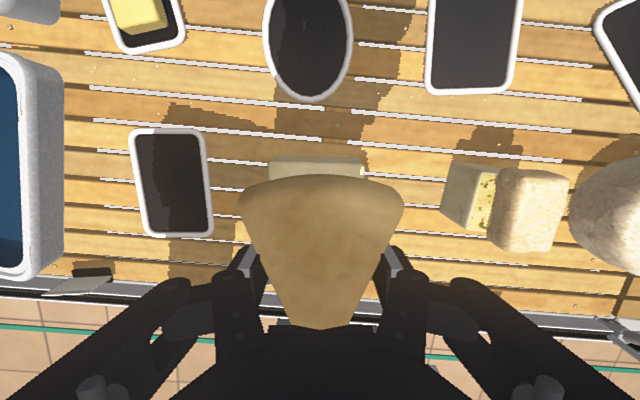

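```bash
python3 -m handwheel '0 2 4 -0.05 0 0; 0.3 4 9 -0.1 0 0; 0.3 6 14 -0.15 0 0; 0.3 8 19 -0.2 0 0; 0.3 10 24 -0.25 0 0; 0.3 12 29 -0.3 0 0; 0.3 14 33 -0.35 0 0; 0.3 14.8 35.3 -0.37 0 0; 0.3 15 35.9 -0.375 0 0; 0.3 15 35.9 -0.375 0 0'
python3 - <<'E'
from h import *
o=manip.get_obs();np.save("o12",np.r_[o["tool_pos"],o["tcp_rot"]])
a=manip.camera("wrist");cv2.imwrite("pics/w12.png",a[:,:,::-1])
plan((.6264,-.2865,.06),-1.108)
E
```

```text
clock: 16.55
tool_pos: [0.6257, -0.2876, 0.1868]
tcp_rot: [0.864, 1.396, -0.864]
ft_force: [-0.2, 0.1, -2.1]
opening: 0.647
clk 16.60 pos [ 0.6256 -0.2864  0.1876] jawyaw -1.109 tilt 0.003 q6 0.51
ROW [12.76  0.08  0.08] [-0.001 -0.003  0.001]
```

View pics/w12.png

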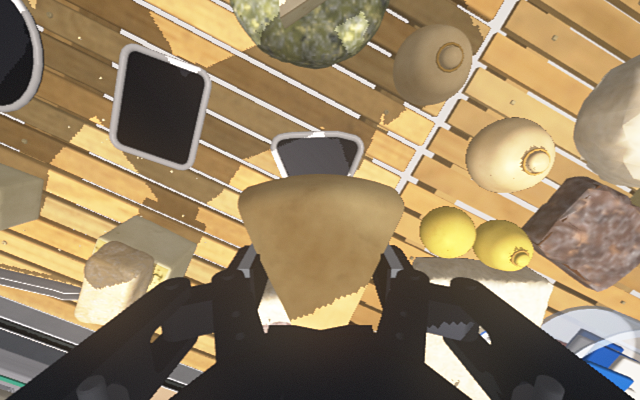

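```bash
python3 -m handwheel '3 0.1 0.1 0 0 0; 7 0.1 0.1 0 0 0; 11 0.1 0.1 0 0 0; 13 0.1 0.1 0 0 0; 14.3 0.1 0.1 0 0 0; 14.3 0.1 0.1 0 0 0; 14.3 0.1 0.1 0 0 0'
python3 - <<'E'
from h import *
o=manip.get_obs();np.save("o13",np.r_[o["tool_pos"],o["tcp_rot"]])
a=manip.camera("wrist");cv2.imwrite("pics/w13.png",a[:,:,::-1])
b=manip.camera("scene");cv2.imwrite("pics/c13.png",cv2.resize(b[150:310,330:550,::-1],None,fx=3,fy=3))
plan((.6264,-.2865,.0155),-1.108)
E
```

```text
clock: 17.3
tool_pos: [0.6279, -0.2871, 0.0477]
tcp_rot: [0.862, 1.391, -0.862]
ft_force: [0.4, -0.5, -1.2]
opening: 0.648
clk 17.40 pos [ 0.6281 -0.2875  0.0481] jawyaw -1.109 tilt 0.003 q6 0.51
ROW [ 3.26 -0.11 -0.18] [-0.001  0.003 -0.001]
```

View pics/w13.png

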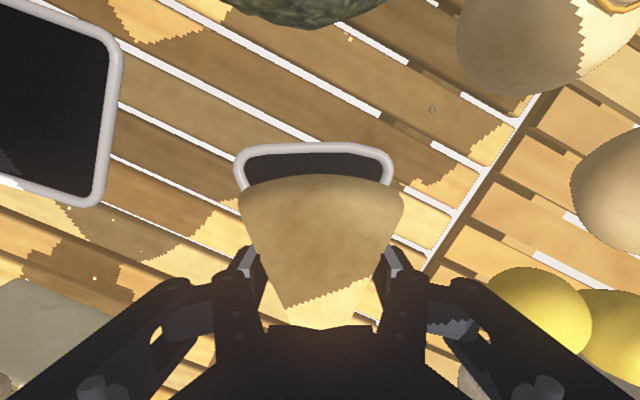

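View pics/c13.png

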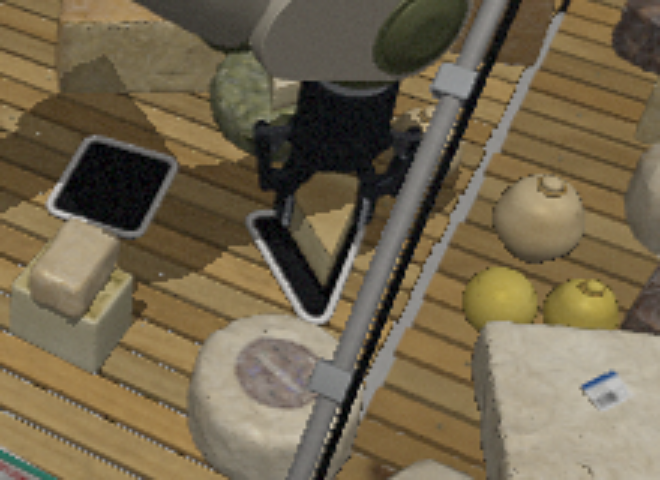

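Run:
```python
from h import *
P=pars("wrist",oload("o13.npy"));im=cv2.imread("pics/w13.png")
def draw(t,yaw,z,col,off=0):
    p=wedge_poly()
    if off:
        c=p.mean(0);
    Q=np.array([[np.cos(yaw),-np.sin(yaw)],[np.sin(yaw),np.cos(yaw)]])
    X=p@Q.T+np.array(t)
    uv=proj(P,np.c_[X,np.full(len(X),z)]);cv2.polylines(im,[np.int32(uv)],True,col,1)
draw((.6206,-.2742),1.671,.004,(0,0,255))
# held wedge : TCP local (-12.8,-4.5)
o=oload("o13.npy");M=R.from_rotvec(o["tcp_rot"]).as_matrix();jy=np.arctan2(M[1,2],M[0,2]);y=jy+np.pi-.363
Q=np.array([[np.cos(y),-np.sin(y)],[np.sin(y),np.cos(y)]])
t=o["tool_pos"][:2]-Q@[-.0128,-.0045]
draw(t,y,o["tool_pos"][2]-.0115+.040,(0,255,0))
cv2.imwrite("pics/w13o.png",im[100:400,150:500])
```

```text
(no output)
```

View pics/w13o.png

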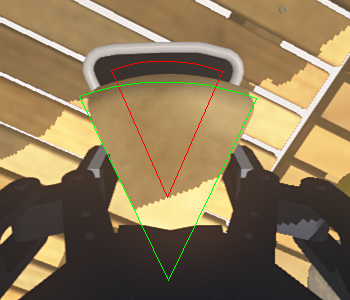

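```bash
python3 -m handwheel '1 -0.2 -0.2 0 0 0; 2 -0.3 -0.2 0 0 0; 2.7 -0.3 -0.2 0 0 0; 3 -0.3 -0.2 0 0 0; 3.2 -0.3 -0.2 0 0 0; 3.2 -0.3 -0.2 0 0 0; 3.2 -0.3 -0.2 0 0 0'
python3 - <<'E'
from h import *
a=manip.camera("wrist");cv2.imwrite("pics/w14.png",a[:,:,::-1])
plan((.6264,-.2865,.0155),-1.108)
E
```

```text
clock: 18.1
tool_pos: [0.6234, -0.2867, 0.0156]
tcp_rot: [0.862, 1.394, -0.863]
ft_force: [-7.1, 3.5, 10.8]
opening: 0.643
clk 18.15 pos [ 0.6234 -0.2867  0.0156] jawyaw -1.109 tilt 0.001 q6 0.51
ROW [0.01 0.28 0.12] [-0.001 -0.001  0.001]
```

View pics/w14.png

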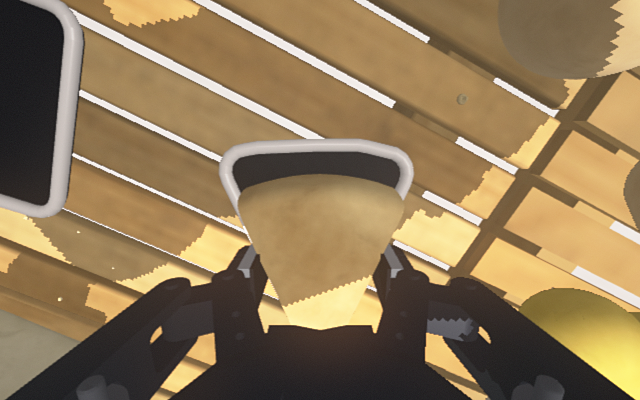

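```bash
python3 -m handwheel '0 0 0 0 0 0; 0 0 0 0 0 0; 0 0 0 0 0 0; -0.5 0 0 0 0 0; -3 0 0 0 0 0; -7 0 0 0 0 0; -12 0 0 0 0 0; -16 0 0 0 0 0; -16 -3 0 0 0 0; -16 -6 0 0 0 0; -16 -6 0 0 0 0' 0.15
python3 - <<'E'
from h import *
o=manip.get_obs();np.save("o15",np.r_[o["tool_pos"],o["tcp_rot"]])
a=manip.camera("wrist");cv2.imwrite("pics/w15.png",a[:,:,::-1])
plan((.45,.06,.25),0)
E
```

```text
clock: 19.25
tool_pos: [0.568, -0.3152, 0.1752]
tcp_rot: [0.864, 1.392, -0.865]
ft_force: [0.0, 0.2, -0.2]
opening: 0.845
clk 19.30 pos [ 0.5693 -0.3144  0.1751] jawyaw -1.111 tilt 0.001 q6 0.42
ROW [ -7.51   5.93 -38.84] [-1.111e+00  1.000e-03  0.000e+00]
```

View pics/w15.png

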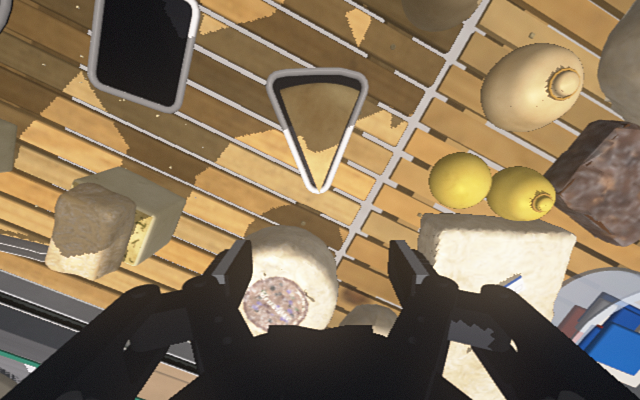

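Run:
```python
from h import *
im=cv2.imread("pics/w15.png")
cv2.imwrite("pics/w15z.png",cv2.resize(im[60:200,255:380],None,fx=5,fy=5,interpolation=cv2.INTER_CUBIC))
```

```text
(no output)
```

View pics/w15z.png

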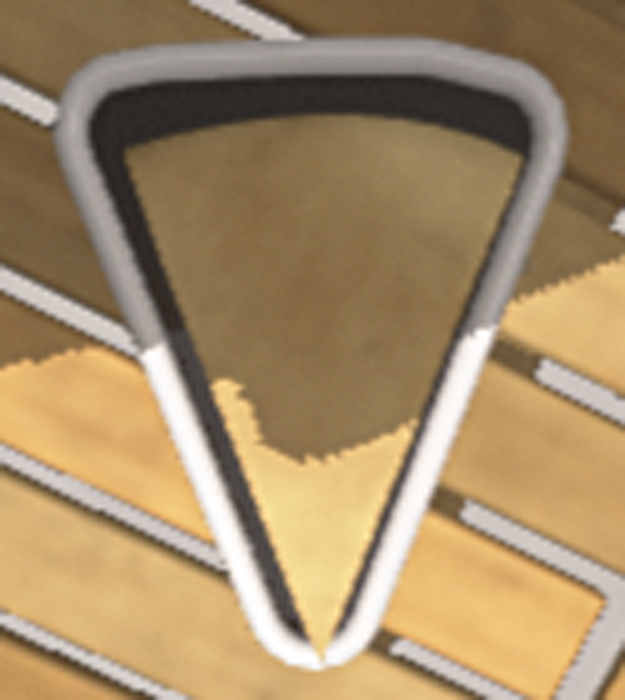

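Run:
```python
from h import *
P=pars("wrist",oload("o15.npy"))
C=lambda l,z:np.array([ray(P,(u/5+255-.4,v/5+60-.4),z)[:2]*1000 for u,v in l])
w=C([(322,660),(525,158),(125,150)],.044);t,y,Q,r=kab(WM,w);print(t,y,r)
w=C([(320,658),(525,158),(125,150)],.050);t,y,Q,r=kab(WM,w);print("if tilted/up",t,y,r)
# base tray corners dark
im=cv2.imread("pics/w15.png")
```

```text
[ 616.37958319 -276.57715794] 1.6592932876385595 [1.93009886 1.15893473 1.28089677]
if tilted/up [ 616.57068997 -276.32626498] 1.6563271198497718 [3.61450856 2.21027676 2.56023381]
```

Run:
```python
from h import *
P=pars("wrist",oload("o15.npy"))
C=lambda l,z:np.array([ray(P,(u/5+255-.4,v/5+60-.4),z)[:2]*1000 for u,v in l])
tip=C([(322,660)],.044)[0]; print("tip",tip)
print("rim outer/top/inner at tip",C([(318,668),(318,650)],.006).round(1))
print("rind rim inner mid",C([(320,75)],.005).round(1),"outer",C([(320,38)],.005).round(1),"wedge rind mid top",C([(330,115)],.044).round(1))
b=manip.camera("side");cv2.imwrite("pics/s15.png",cv2.resize(b[240:330,360:460,::-1],None,fx=6,fy=6,interpolation=cv2.INTER_CUBIC))
```

```text
tip [ 567.40199079 -315.3326448 ]
rim outer/top/inner at tip [[ 556.6 -319.5]
 [ 560.5 -317.6]]
rind rim inner mid [[ 671.2 -263.6]] outer [[ 677.5 -260.4]] wedge rind mid top [[ 660.7 -270.9]]
```

View pics/s15.png

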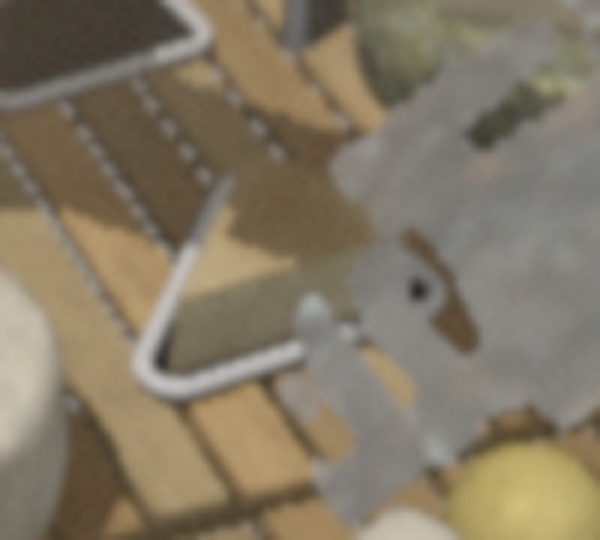

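Run:
```python
from h import *
P1=pars("wrist",oload("o1.npy"));P2=pars("wrist",oload("o2.npy"))
S=pars("scene")
for z in (.0,.03,.05,.06,.07,.08):
    print(z,"w1",[np.round(ray(P1,p,z)[:2],3).tolist() for p in [(540,30),(526,90),(509,155)]],"w2",[np.round(ray(P2,p,z)[:2],3).tolist() for p in [(640,75),(578,250)]])
plan((.449,.0615,.15),0.055)
```

```text
0.0 w1 [[0.352, 0.386], [0.435, 0.382], [0.536, 0.374]] w2 [[0.351, 0.386], [0.546, 0.367]]
0.03 w1 [[0.36, 0.365], [0.438, 0.361], [0.532, 0.354]] w2 [[0.355, 0.354], [0.53, 0.337]]
0.05 w1 [[0.366, 0.351], [0.44, 0.347], [0.53, 0.34]] w2 [[0.357, 0.332], [0.52, 0.317]]
0.06 w1 [[0.368, 0.344], [0.441, 0.34], [0.529, 0.334]] w2 [[0.358, 0.321], [0.514, 0.307]]
0.07 w1 [[0.371, 0.337], [0.442, 0.334], [0.528, 0.327]] w2 [[0.359, 0.311], [0.509, 0.297]]
0.08 w1 [[0.374, 0.33], [0.443, 0.327], [0.527, 0.32]] w2 [[0.36, 0.3], [0.504, 0.287]]
clk 19.35 pos [ 0.5701 -0.3139  0.1748] jawyaw -1.110 tilt 0.001 q6 0.42
ROW [  2.47   5.85 -39.01] [-1.165e+00  1.000e-03 -0.000e+00]
```

```bash
python3 -m handwheel '-3 1 -4 0 0 0; -3 5.9 -39 -1.165 0 0; -3 5.9 -39 -1.165 0 0; -3 5.9 -39 -1.165 0 0; -3 5.9 -39 -1.165 0 0; -3 5.9 -39 -1.165 0 0; -3 5.9 -39 -1.165 0 0; -3 5.9 -39 -1.165 0 0; -3 5.9 -39 -1.165 0 0; -3 5.9 -39 -1.165 0 0; -3 5.9 -39 -1.165 0 0; -3 5.9 -39 -1.165 0 0' 0
python3 - <<'E'
from h import *
o=manip.get_obs();np.save("o16",np.r_[o["tool_pos"],o["tcp_rot"]])
a=manip.camera("wrist");cv2.imwrite("pics/w16.png",a[:,:,::-1])
plan((.449,.0615,.10),0.055)
E
```

```text
clock: 20.55
tool_pos: [0.4498, 0.0612, 0.2042]
tcp_rot: [-0.041, 1.57, 0.041]
ft_force: [-0.5, -0.2, 0.7]
opening: 1.002
clk 20.60 pos [0.4497 0.0611 0.2042] jawyaw 0.053 tilt 0.000 q6 -0.18
ROW [10.42  0.05 -0.07] [-0.002 -0.     0.   ]
```

View pics/w16.png

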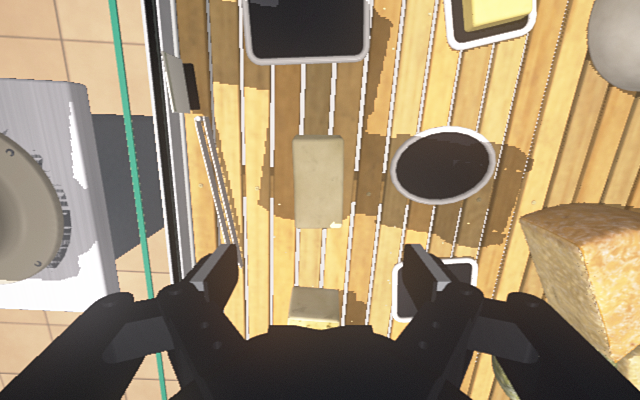

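Run:
```python
from h import *
P=pars("wrist",oload("o16.npy"))
w=np.array([ray(P,p,.052)[:2]*1000 for p in [(293.5,136.5),(342.5,136.5),(343.5,228),(295.5,227)]]);print(np.round(w,1).tolist(),w.mean(0))
plan((.4485,.0617,.02),0.055)
```

```text
[[419.6, 112.5], [470.6, 115.2], [479.4, 13.4], [424.6, 11.8]] [448.57675462  63.19829587]
clk 20.60 pos [0.4497 0.0611 0.2042] jawyaw 0.053 tilt 0.000 q6 -0.18
ROW [18.42  0.07 -0.12] [-0.002 -0.     0.   ]
```

```bash
python3 -m handwheel '4 0.2 -0.1 0 0 0; 9 0.2 -0.1 0 0 0; 13 0.2 -0.1 0 0 0; 16 0.2 -0.1 0 0 0; 17.5 0.2 -0.1 0 0 0; 18.3 0.2 -0.1 0 0 0; 18.3 0.2 -0.1 0 0 0; 18.3 0.2 -0.1 0 0 0' 0 60
python3 -m handwheel '0 0 0 0 0 0; 0 0 0 0 0 0; 0 0 0 0 0 0; 0 0 0 0 0 0; 0 0 0 0 0 0; 0 0 0 0 0 0; 0 0 0 0 0 0; 0 0 0 0 0 0' 1 60
python3 - <<'E'
from h import *
a=manip.camera("wrist");cv2.imwrite("pics/w17.png",a[:,:,::-1])
plan((.4255,.2368,.15),1.66)
E
```

```text
clock: 21.4
tool_pos: [0.4487, 0.0634, 0.0219]
tcp_rot: [-0.043, 1.569, 0.043]
ft_force: [-0.2, -0.1, -0.3]
opening: 0.996
clock: 22.2
tool_pos: [0.4483, 0.0637, 0.0223]
tcp_rot: [-0.044, 1.569, 0.044]
ft_force: [-1.9, -0.8, 8.6]
opening: 0.669
clk 22.25 pos [0.4483 0.0637 0.0223] jawyaw 0.056 tilt 0.001 q6 -0.18
ROW [-12.78  17.41  -1.29] [-1.604e+00  1.000e-03  1.000e-03]
```

View pics/w17.png

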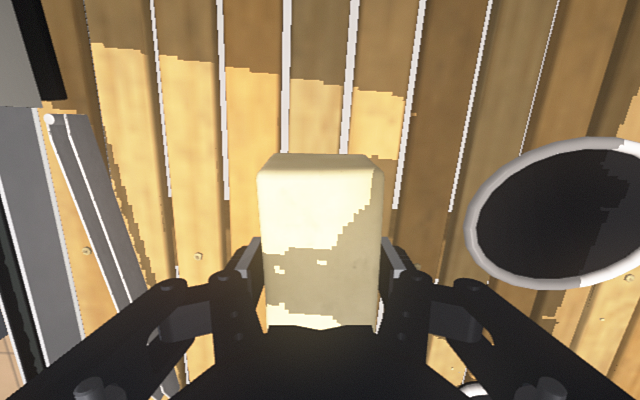

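```bash
python3 -m handwheel '-0.5 0 0 0 0 0; -1.5 0 0 0 0 0; -3 0 0 0 0 0; -6 0 0 0 0 0; -9 1 0 -0.15 0 0; -10 3 -0.1 -0.3 0 0; -10 5 -0.3 -0.45 0 0; -10 7 -0.5 -0.6 0 0; -10 9 -0.7 -0.75 0 0; -10 11 -0.9 -0.9 0 0; -10 13 -1.1 -1.05 0 0; -10 15 -1.2 -1.2 0 0; -10 16.5 -1.3 -1.35 0 0; -10 17.4 -1.3 -1.5 0 0; -10 17.4 -1.3 -1.6 0 0; -10 17.4 -1.3 -1.605 0 0; -10 17.4 -1.3 -1.605 0 0'
python3 - <<'E'
from h import *
o=manip.get_obs();np.save("o18",np.r_[o["tool_pos"],o["tcp_rot"]])
a=manip.camera("wrist");cv2.imwrite("pics/w18.png",a[:,:,::-1])
plan((.4255,.2368,.0265),1.66)
E
```

```text
clock: 23.95
tool_pos: [0.4253, 0.2366, 0.1217]
tcp_rot: [-1.273, 1.166, 1.273]
ft_force: [-0.1, -0.8, -2.8]
opening: 0.669
clk 24.00 pos [0.4253 0.2366 0.1216] jawyaw 1.658 tilt 0.000 q6 -1.39
ROW [ 9.51 -0.02  0.02] [-0.002  0.     0.   ]
```

View pics/w18.png

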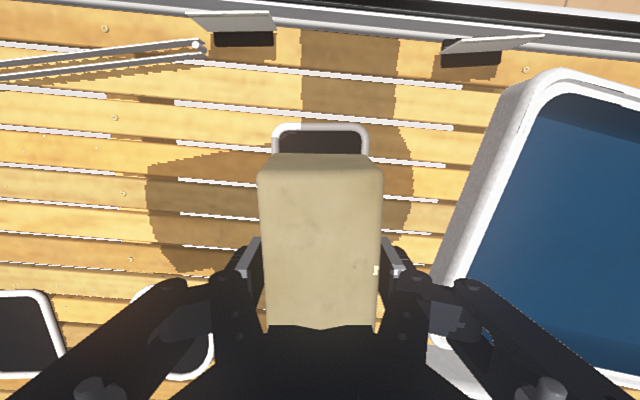

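```bash
python3 -m handwheel '3 0 0 0 0 0; 6 0 0 0 0 0; 7.5 0 0 0 0 0; 8.5 0 0 0 0 0; 9.2 0 0 0 0 0; 9.6 0 0 0 0 0; 9.6 0 0 0 0 0'
python3 - <<'E'
from h import *
a=manip.camera("wrist");cv2.imwrite("pics/w19.png",a[:,:,::-1])
plan((.4255,.2368,.0265),1.66)
E
```

```text
clock: 24.7
tool_pos: [0.4258, 0.2368, 0.0263]
tcp_rot: [-1.275, 1.164, 1.274]
ft_force: [-1.4, -1.6, 3.3]
opening: 0.667
clk 24.75 pos [0.4258 0.2367 0.0263] jawyaw 1.661 tilt 0.001 q6 -1.40
ROW [-0.02  0.03  0.01] [0.001 0.    0.001]
```

View pics/w19.png

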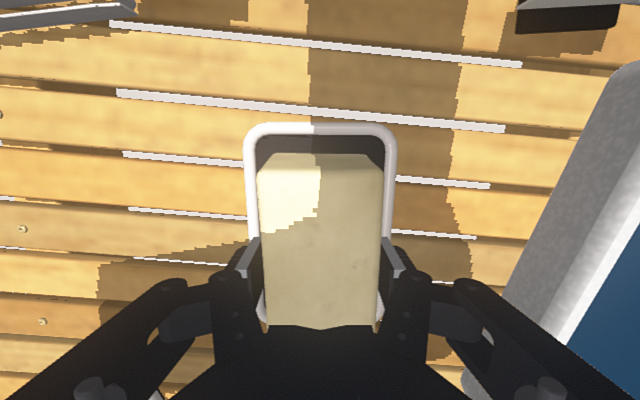

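```bash
python3 -m handwheel '0 0 0 0 0 0; 0 0 0 0 0 0; 0 0 0 0 0 0; -0.5 0 0 0 0 0; -3 0 0 0 0 0; -7 0 0 0 0 0; -12 0 0 0 0 0; -17 0 0 0 0 0; -18 0 0 0 0 0; -18 0 0 0 0 0' 0.15
python3 - <<'E'
from h import *
o=manip.get_obs();np.save("o20",np.r_[o["tool_pos"],o["tcp_rot"]])
a=manip.camera("wrist");cv2.imwrite("pics/w20.png",a[:,:,::-1])
plan((.53,-.14,.23),1.65)
E
```

```text
clock: 25.75
tool_pos: [0.4259, 0.2369, 0.2069]
tcp_rot: [-1.277, 1.162, 1.273]
ft_force: [0.5, -0.8, -0.3]
opening: 0.853
clk 25.80 pos [0.4251 0.2366 0.205 ] jawyaw 1.661 tilt 0.000 q6 -1.40
ROW [ -2.49  -7.05 -38.46] [ 0.011 -0.     0.   ]
```

View pics/w20.png

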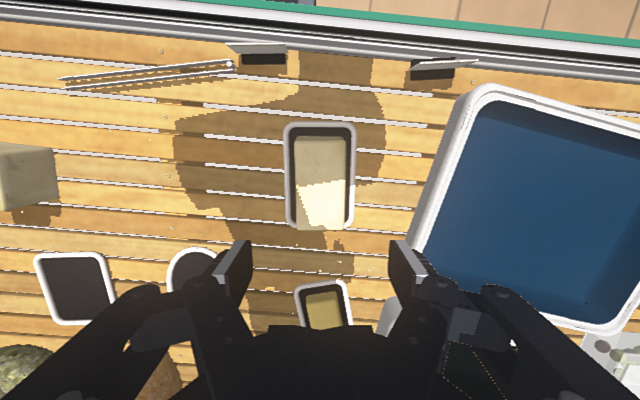

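```bash
python3 -m handwheel '-2.5 -1 -5 0 0 0; -2.5 -2 -10 0 0 0; -2.5 -3 -15 0 0 0; -2.5 -4 -20 0 0 0; -2.5 -5 -25 0 0 0; -2.5 -6 -30 0 0 0; -2.5 -7 -35 0.01 0 0; -2.5 -7 -38.5 0.01 0 0; -2.5 -7 -38.5 0.01 0 0; -2.5 -7 -38.5 0.01 0 0' 0
python3 - <<'E'
from h import *
o=manip.get_obs();np.save("o21",np.r_[o["tool_pos"],o["tcp_rot"]])
a=manip.camera("wrist");cv2.imwrite("pics/w21.png",a[:,:,::-1])
cv2.imwrite("pics/w21z.png",cv2.resize(a[50:200,230:390,::-1],None,fx=4,fy=4,interpolation=cv2.INTER_CUBIC))
plan((.45,-.14,.12),1.65)
E
```

```text
clock: 26.8
tool_pos: [0.5291, -0.1409, 0.2279]
tcp_rot: [-1.263, 1.172, 1.271]
ft_force: [0.2, -0.2, -0.3]
opening: 1.0
clk 26.85 pos [ 0.5292 -0.1398  0.2285] jawyaw 1.651 tilt 0.004 q6 -2.13
ROW [10.88  7.86  0.59] [ 0.001  0.002 -0.003]
```

View pics/w21.png

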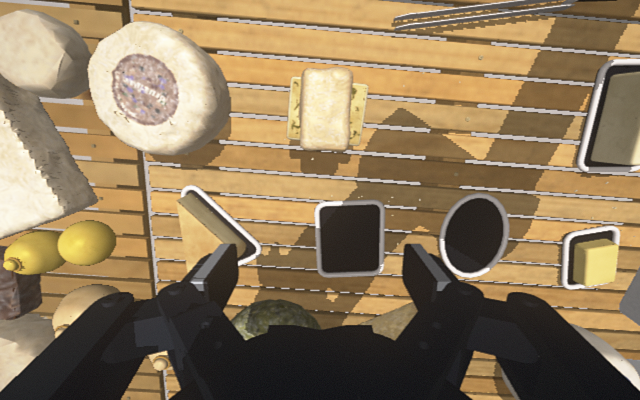

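View pics/w21z.png

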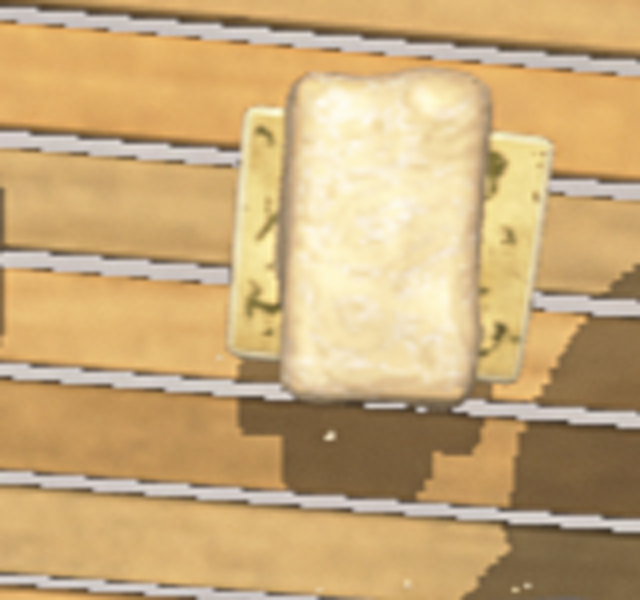

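Run:
```python
from h import *
P=pars("wrist",oload("o21.npy"))
C=lambda l,z:np.array([ray(P,(u/4+230-.4,v/4+50-.4),z)[:2]*1000 for u,v in l])
w=C([(290,73),(490,75),(472,402),(280,398)],.09);print("brick",np.round(w,1).tolist(),w.mean(0))
d=(w[2]+w[3]-w[0]-w[1]);print(np.degrees(np.arctan2(d[1],d[0])),np.hypot(*d)/2)
w=C([(243,108),(552,138),(520,383),(230,357)],.066);print("tall",np.round(w,1).tolist(),w.mean(0))
d=w[1]-w[0]+w[2]-w[3];e=w[3]-w[0]+w[2]-w[1];print("long",np.degrees(np.arctan2(d[1],d[0])),np.hypot(*d)/2,"short",np.degrees(np.arctan2(e[1],e[0])),np.hypot(*e)/2)
```

```text
brick [[413.6, -166.9], [410.4, -120.5], [485.6, -116.7], [488.4, -164.9]] [ 449.51514875 -142.24322269]
2.2291986214790334 75.09701966920711
tall [[418.7, -180.0], [419.5, -100.7], [481.7, -101.7], [480.9, -180.4]] [ 450.19744178 -140.71263449]
long 89.42665544650518 79.06525504487041 short -0.6172769524777016 62.19070001060428
```

Run:
```python
from h import *
plan((.4495,-.142,.078),1.61)
```

```text
clk 26.85 pos [ 0.5292 -0.1398  0.2285] jawyaw 1.651 tilt 0.004 q6 -2.13
ROW [15.08  7.92  0.39] [ 0.041  0.002 -0.003]
```

```bash
python3 -m handwheel '1 4 0.2 0.02 0 0; 4 7.9 0.4 0.04 0 0; 7 7.9 0.4 0.04 0 0; 10 7.9 0.4 0.04 0 0; 12.5 7.9 0.4 0.04 0 0; 14 7.9 0.4 0.04 0 0; 14.8 7.9 0.4 0.04 0 0; 15 7.9 0.4 0.04 0 0; 15 7.9 0.4 0.04 0 0' 0 50
python3 - <<'E'
from h import *
plan((.4495,-.142,.078),1.61)
a=manip.camera("wrist");cv2.imwrite("pics/w22.png",a[:,:,::-1])
E
```

```text
clock: 27.75
tool_pos: [0.4509, -0.1423, 0.0806]
tcp_rot: [-1.24, 1.189, 1.239]
ft_force: [0.0, -0.8, 0.5]
opening: 1.0
clk 27.75 pos [ 0.4509 -0.1423  0.0806] jawyaw 1.612 tilt 0.000 q6 -2.17
ROW [0.26 0.14 0.03] [ 0.002 -0.     0.   ]
```

View pics/w22.png

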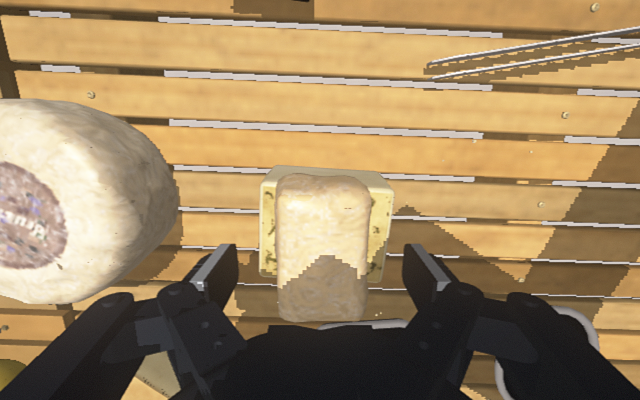

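```bash
python3 -m handwheel '0.2 0.1 0 0 0 0; 0.2 0.1 0 0 0 0; 0.2 0.1 0 0 0 0; 0.2 0.1 0 0 0 0; 0.2 0.1 0 0 0 0; 0.2 0.1 0 0 0 0; 0.2 0.1 0 0 0 0; 0.2 0.1 0 0 0 0; 0.2 0.1 0 0 0 0' 1 50
python3 - <<'E'
from h import *
a=manip.camera("wrist");cv2.imwrite("pics/w23.png",a[:,:,::-1])
o=manip.get_obs();P=pars("wrist",o)
plan((.6,.0834,.2),1.689)
E
```

```text
clock: 28.7
tool_pos: [0.4498, -0.1427, 0.0789]
tcp_rot: [-1.239, 1.19, 1.238]
ft_force: [-1.0, 2.5, 5.9]
opening: 0.521
clk 28.75 pos [ 0.4498 -0.1427  0.0788] jawyaw 1.611 tilt 0.001 q6 -2.17
ROW [-12.11 -15.92  21.99] [-0.078 -0.     0.   ]
```

View pics/w23.png

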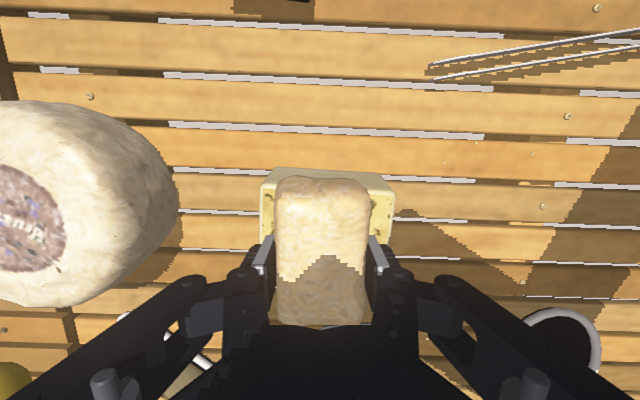

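```bash
python3 -m handwheel '-0.3 0 0 0 0 0; -0.8 0 0 0 0 0; -2 0 0 0 0 0; -4 0 0 0 0 0; -7 0 0 0 0 0; -9 -2 2 0 0 0; -9 -5 6 -0.02 0 0; -9 -8 10 -0.04 0 0; -9 -11 14 -0.06 0 0; -9 -13.5 18 -0.08 0 0; -9 -15.5 21.2 -0.08 0 0; -9 -15.9 22 -0.08 0 0; -9 -15.9 22 -0.08 0 0'
python3 - <<'E'
from h import *
o=manip.get_obs();np.save("o24",np.r_[o["tool_pos"],o["tcp_rot"]])
a=manip.camera("wrist");cv2.imwrite("pics/w24.png",a[:,:,::-1])
plan((.6006,.0834,.05),1.689)
E
```

```text
clock: 30.05
tool_pos: [0.5997, 0.0845, 0.1679]
tcp_rot: [-1.298, 1.15, 1.299]
ft_force: [-0.8, -0.1, -1.4]
opening: 0.526
clk 30.10 pos [0.5994 0.0833 0.168 ] jawyaw 1.692 tilt 0.001 q6 -1.75
ROW [11.8  -0.14 -0.  ] [ 0.003 -0.    -0.001]
```

View pics/w24.png

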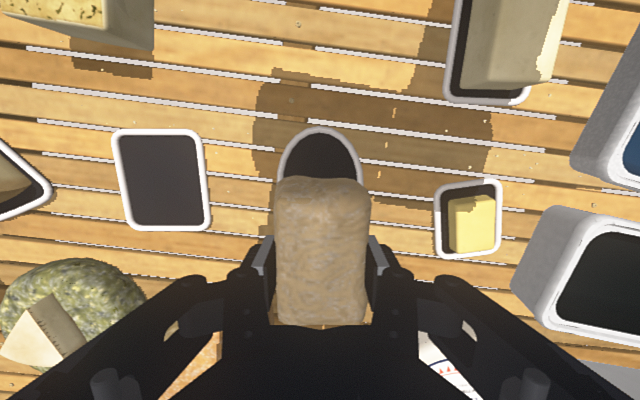

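Run:
```python
from h import *
P1=pars("wrist",oload("o1.npy"));S=pars("scene")
for z in (0,.05,.09,.11): print(z,[np.round(ray(P1,p,z)[:2],3).tolist() for p in [(305,255),(308,315),(240,290)]],[np.round(ray(S,p,z)[:2],3).tolist() for p in [(349,158),(351,178),(405,157)]])
```

```text
0 [[0.718, 0.03], [0.849, 0.034], [0.792, -0.095]] [[0.81, 0.075], [0.726, 0.021], [0.905, -0.079]]
0.05 [[0.693, 0.033], [0.809, 0.037], [0.759, -0.079]] [[0.754, 0.044], [0.675, -0.007], [0.844, -0.101]]
0.09 [[0.672, 0.036], [0.777, 0.039], [0.732, -0.065]] [[0.709, 0.02], [0.634, -0.03], [0.795, -0.119]]
0.11 [[0.662, 0.037], [0.761, 0.04], [0.718, -0.059]] [[0.687, 0.007], [0.613, -0.041], [0.77, -0.128]]
```

```bash
python3 -m handwheel '3 -0.1 0 0 0 0; 7 -0.1 0 0 0 0; 10.5 -0.1 0 0 0 0; 12.5 -0.1 0 0 0 0; 13.6 -0.1 0 0 0 0; 14.4 -0.1 0 0 0 0; 15 -0.1 0 0 0 0; 15.2 -0.1 0 0 0 0; 15.2 -0.1 0 0 0 0'
python3 - <<'E'
from h import *
a=manip.camera("wrist");cv2.imwrite("pics/w25.png",a[:,:,::-1])
plan((.6006,.0834,.0168),1.689)
E
```

```text
clock: 31.0
tool_pos: [0.6012, 0.0831, 0.0178]
tcp_rot: [-1.299, 1.149, 1.295]
ft_force: [-2.1, -1.7, 1.2]
opening: 0.523
clk 31.05 pos [0.6012 0.0832 0.0177] jawyaw 1.691 tilt 0.002 q6 -1.75
ROW [0.09 0.06 0.03] [ 0.002 -0.001  0.002]
```

View pics/w25.png

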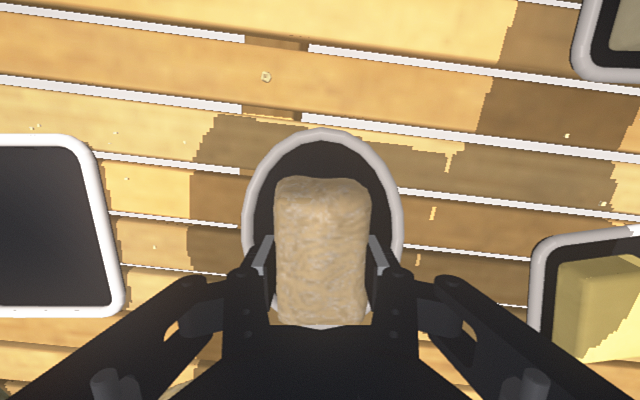

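```bash
python3 -m handwheel '0.15 0 0 0 0 0; 0.15 0 0 0 0 0'
python3 -m handwheel '0 0 0 0 0 0; 0 0 0 0 0 0; 0 0 0 0 0 0; -0.5 0 0 0 0 0; -3 0 0 0 0 0; -7 0 0 0 0 0; -12 0 0 0 0 0; -17 0 0 0 0 0; -17 -3 0 0 0 0; -17 -3 0 0 0 0; -17 -3 0 0 0 0' 0.3
python3 - <<'E'
from h import *
o=manip.get_obs();np.save("o26",np.r_[o["tool_pos"],o["tcp_rot"]])
a=manip.camera("wrist");cv2.imwrite("pics/w26.png",a[:,:,::-1])
plan((.4505,-.1405,.2),-0.005)
E
```

```text
clock: 31.25
tool_pos: [0.6011, 0.0832, 0.0174]
tcp_rot: [-1.299, 1.149, 1.295]
ft_force: [-9.0, -1.8, 16.6]
opening: 0.522
clock: 32.35
tool_pos: [0.6302, 0.0872, 0.1843]
tcp_rot: [-1.297, 1.151, 1.298]
ft_force: [-0.8, 0.8, -1.2]
opening: 0.699
clk 32.40 pos [0.6299 0.0872 0.1841] jawyaw 1.691 tilt 0.002 q6 -1.74
ROW [ -1.56  20.54 -20.45] [ 1.696e+00 -1.000e-03 -2.000e-03]
```

View pics/w26.png

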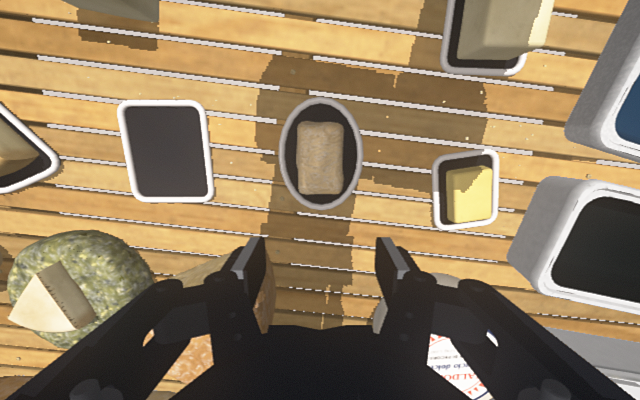

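```bash
python3 -m handwheel '-1.6 2 -2 0.15 0 0; -1.6 20.5 -20.5 1.695 0 0; -1.6 20.5 -20.5 1.695 0 0; -1.6 20.5 -20.5 1.695 0 0; -1.6 20.5 -20.5 1.695 0 0; -1.6 20.5 -20.5 1.695 0 0; -1.6 20.5 -20.5 1.695 0 0; -1.6 20.5 -20.5 1.695 0 0; -1.6 20.5 -20.5 1.695 0 0; -1.6 20.5 -20.5 1.695 0 0; -1.6 20.5 -20.5 1.695 0 0; -1.6 20.5 -20.5 1.695 0 0; -1.6 20.5 -20.5 1.695 0 0; -1.6 20.5 -20.5 1.695 0 0' 0 70
python3 - <<'E'
from h import *
o=manip.get_obs();np.save("o27",np.r_[o["tool_pos"],o["tcp_rot"]])
a=manip.camera("wrist");cv2.imwrite("pics/w27.png",a[:,:,::-1])
plan((.4505,-.1405,.025),-0.005)
E
```

```text
clock: 33.8
tool_pos: [0.4511, -0.1407, 0.2006]
tcp_rot: [0.002, 1.571, -0.002]
ft_force: [-0.3, -0.7, -0.3]
opening: 0.997
clk 33.85 pos [ 0.4512 -0.1408  0.2007] jawyaw -0.003 tilt 0.001 q6 -0.55
ROW [17.57  0.02 -0.06] [ 0.002 -0.001 -0.   ]
```

View pics/w27.png

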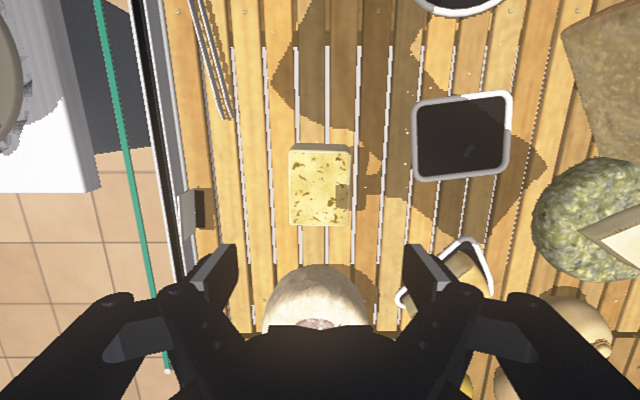

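Run:
```python
from h import *
P=pars("wrist",oload("o27.npy"))
w=np.array([ray(P,p,.066)[:2]*1000 for p in [(288,151),(351,150),(351,227),(289,226)]]);print(np.round(w,1).tolist(),w.mean(0))
```

```text
[[419.6, -100.9], [482.2, -100.0], [484.5, -181.7], [418.0, -180.5]] [ 451.06668379 -140.77231752]
```

```bash
python3 -m handwheel '4 0 0 0 0 0; 8 0 0 0 0 0; 11 0 0 0 0 0; 14 0 0 0 0 0; 16 0 0 0 0 0; 17.2 0 0 0 0 0; 17.6 0 0 0 0 0; 17.6 0 0 0 0 0; 17.6 0 0 0 0 0' 0 70
python3 -m handwheel '0 0 0 0 0 0; 0 0 0 0 0 0; 0 0 0 0 0 0; 0 0 0 0 0 0; 0 0 0 0 0 0; 0 0 0 0 0 0; 0 0 0 0 0 0' 1 70
python3 - <<'E'
from h import *
a=manip.camera("wrist");cv2.imwrite("pics/w28.png",a[:,:,::-1])
plan((.6184,-.0925,.13),-1.45)
E
```

```text
clock: 34.75
tool_pos: [0.4519, -0.1411, 0.0254]
tcp_rot: [0.002, 1.57, -0.003]
ft_force: [-0.5, 0.6, -0.2]
opening: 0.995
clock: 35.45
tool_pos: [0.4516, -0.1411, 0.0259]
tcp_rot: [0.003, 1.57, -0.004]
ft_force: [-3.4, 0.3, 10.7]
opening: 0.736
clk 35.50 pos [ 0.4516 -0.1411  0.0259] jawyaw -0.004 tilt 0.001 q6 -0.55
ROW [-10.4    4.91  16.67] [1.446e+00 1.000e-03 0.000e+00]
```

View pics/w28.png

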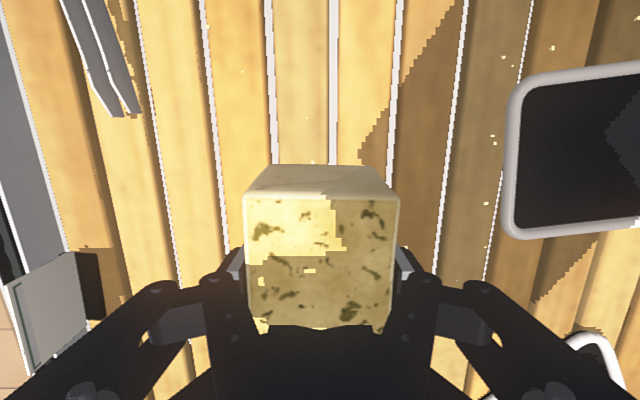

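```bash
python3 -m handwheel '-0.3 0 0 0 0 0; -1 0 0 0 0 0; -2.5 0 0 0 0 0; -5 0 0 0 0 0; -8 0 0 0 0 0; -10.4 0.5 1 0.1 0 0; -10.4 1 3 0.25 0 0; -10.4 1.5 5 0.4 0 0; -10.4 2 7 0.55 0 0; -10.4 2.5 9 0.7 0 0; -10.4 3 11 0.85 0 0; -10.4 3.5 13 1 0 0; -10.4 4.5 15 1.15 0 0; -10.4 4.9 16.5 1.3 0 0; -10.4 4.9 16.7 1.445 0 0; -10.4 4.9 16.7 1.445 0 0; -10.4 4.9 16.7 1.445 0 0'
python3 - <<'E'
from h import *
o=manip.get_obs();np.save("o29",np.r_[o["tool_pos"],o["tcp_rot"]])
a=manip.camera("wrist");cv2.imwrite("pics/w29.png",a[:,:,::-1])
plan((.6184,-.0925,.0295),-1.45)
E
```

```text
clock: 37.2
tool_pos: [0.6183, -0.0926, 0.1287]
tcp_rot: [1.116, 1.267, -1.117]
ft_force: [0.6, 0.6, -4.2]
opening: 0.736
clk 37.25 pos [ 0.6183 -0.0926  0.1288] jawyaw -1.446 tilt 0.001 q6 1.11
ROW [ 9.93  0.02 -0.01] [ 0.004 -0.     0.001]
```

View pics/w29.png

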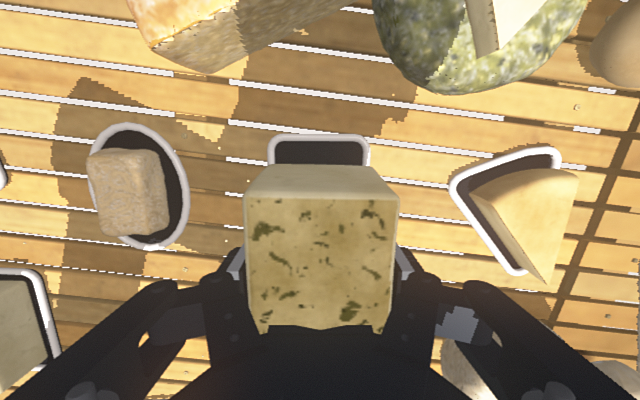

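```bash
python3 -m handwheel '3 0 0 0 0 0; 6 0 0 0 0 0; 7.8 0 0 0 0 0; 8.8 0 0 0 0 0; 9.5 0 0 0 0 0; 9.9 0 0 0 0 0; 10 0 0 0 0 0; 10 0 0 0 0 0'
python3 - <<'E'
from h import *
a=manip.camera("wrist");cv2.imwrite("pics/w30.png",a[:,:,::-1])
plan((.6184,-.0925,.0295),-1.45)
E
```

```text
clock: 38.05
tool_pos: [0.6191, -0.0928, 0.03]
tcp_rot: [1.119, 1.263, -1.118]
ft_force: [-2.3, -1.1, 1.9]
opening: 0.736
clk 38.10 pos [ 0.6191 -0.0928  0.03  ] jawyaw -1.449 tilt 0.002 q6 1.11
ROW [ 0.05 -0.06 -0.04] [ 0.001  0.001 -0.001]
```

View pics/w30.png

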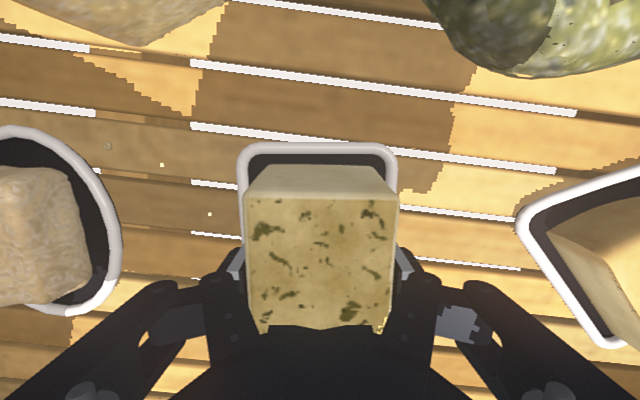

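Down on the floor (about 6 N contact). Release, rise, look at everything.

```bash
python3 -m handwheel '0.05 0 0 0 0 0; 0.05 0 0 0 0 0; 0.05 0 0 0 0 0; -0.5 0 0 0 0 0; -3 0 0 0 0 0; -7 0 0 0 0 0; -12 0 0 0 0 0; -17 -3 0 0 0 0; -21 -8 1 0 0 0; -22 -13 3 0 0 0; -22 -15 3 0 0 0; -22 -15 3 0 0 0; -22 -15 3 0 0 0' 0.05
python3 - <<'E'
from h import *
o=manip.get_obs();np.save("o31",np.r_[o["tool_pos"],o["tcp_rot"]]);print(o["tool_pos"],o["clock"])
a=manip.camera("wrist");cv2.imwrite("pics/w31.png",a[:,:,::-1])
for c in("scene","side"):
    b=manip.camera(c);cv2.imwrite(f"pics/{c}31.png",b[:,:,::-1])
E
```

```text
clock: 39.4
tool_pos: [0.4733, -0.1409, 0.2497]
tcp_rot: [1.12, 1.262, -1.119]
ft_force: [1.0, -0.4, -0.0]
opening: 0.948
[ 0.47332584 -0.14091083  0.24973647] 39.4
```

View pics/w31.png

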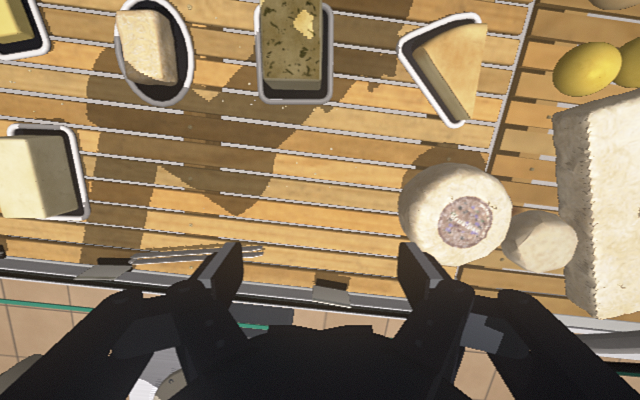

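View pics/side31.png

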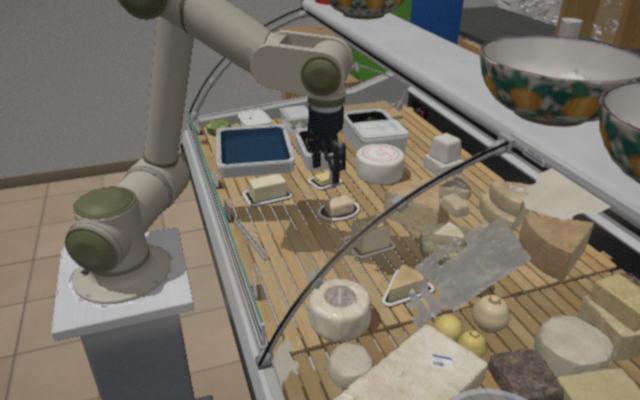

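```bash
python3 -m handwheel '-9 1 -5 0 0 0; -9 1 -10 0 0 0; -9 1 -15 0 0 0; -9 1 -18 0 0 0; -9 1 -18 0 0 0; -9 1 -18 0 0 0'
python3 - <<'E'
from h import *
o=manip.get_obs();np.save("o32",np.r_[o["tool_pos"],o["tcp_rot"]])
a=manip.camera("wrist");im=a[:,:,::-1].copy();cv2.imwrite("pics/w32.png",im)
z=np.hstack([cv2.resize(im[0:230,20:260],None,fx=1.65,fy=1.65),cv2.resize(im[0:230,260:500],None,fx=1.65,fy=1.65)])
cv2.imwrite("pics/w32z.png",z)
E
```

```text
clock: 40.15
tool_pos: [0.4618, 0.0417, 0.339]
tcp_rot: [1.116, 1.266, -1.115]
ft_force: [0.9, -0.4, -0.8]
opening: 0.949
```

View pics/w32.png

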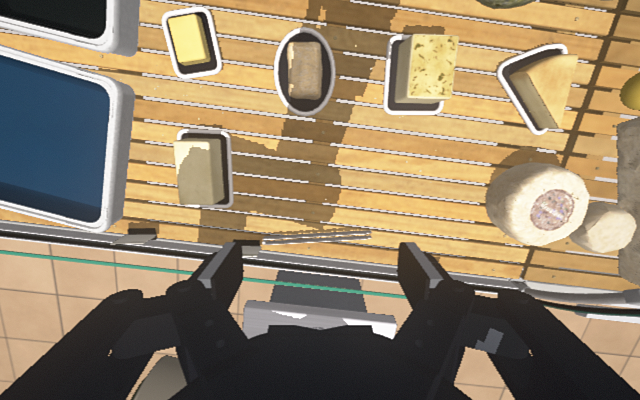

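View pics/w32z.png

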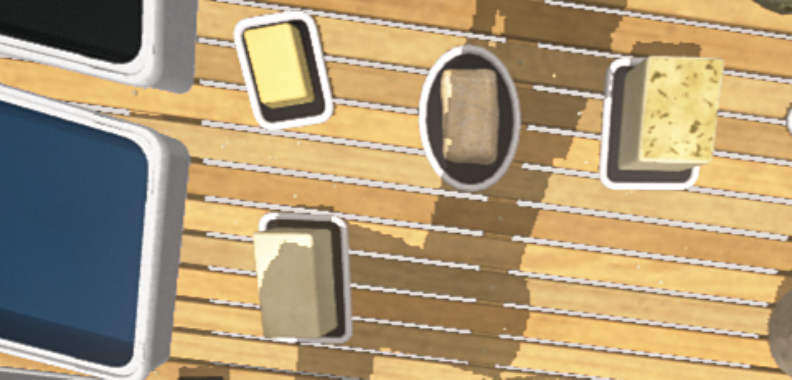

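Run:
```python
from h import *
P=pars("wrist",oload("o32.npy"))
def C(l,z,u0,x0): return np.array([ray(P,((u-x0)/1.65+u0,v/1.65),z)[:2]*1000 for u,v in l])
for n,l,z,u0,x0,t,ta in [("long",[(254,236),(314,234),(326,338),(265,338)],.056,20,0,(425.5,236.8),5.1),("butter",[(244,57),(298,25),(312,98),(262,108)],.026,20,0,(620.3,260.3),15.4),
  ("tall",[(647,57),(722,60),(712,165),(641,160)],.070,260,396,(618.4,-92.5),6.9),("brick",[(443,70),(495,68),(495,163),(443,163)],.036,260,396,(600.6,83.4),6.8)]:
    w=C(l,z,u0,x0);d=w[0]+w[1]-w[2]-w[3];print(n,np.round(w.mean(0)-t,1),"ang",round(np.degrees(np.arctan2(d[1],d[0]))-ta,1))
print(manip.get_obs()["clock"],manip.get_obs()["ft_force"])
```

```text
long [ 1.  -5.2] ang 1.5
butter [-5.3 -5. ] ang 1.1
tall [ 1.  -1.3] ang 1.9
brick [-2.1 -1.8] ang -0.4
40.2 [ 0.16270097 -0.80297098 -0.01518683]
```

Run:
```python
from h import *
print(manip.close_job())
```

```text
the job is handed in; nothing more can be done
None
```

All five pieces are in their own trays, and the job was handed in at about 40 s of the 134 s allowed. I took the piles apart from the top, in the order butter, wedge, long block, brick, tall block. Nothing was dropped or tipped.

Offsets from each tray's middle, measured in the last wrist pictures, all fall inside the 16 mm limit. The angle limit is about 14 degrees, or 20 for the brick.

| Piece | Distance off centre | Angle off tray |
|---|---|---|
| Long block | about 5 mm | 1.5° |
| Tall block | about 2 mm | 2° |
| Brick | about 3 mm | 0.4° |
| Wedge | about 5 mm, toward its tip | about 0.7° |
| Butter | under 1 mm close up, about 7 mm in the last wide view | about 1° |

- **Butter disagreement:** the two butter readings do not match. I trust the close one, since I picked the corners only roughly in the wide picture.
- **Wedge:** the picture after release showed its tip about 5 mm inside the rim. I did not measure it again at the end.
- **Flatness:** I did not measure tilt or underside height directly. Each release height matched the piece resting on its tray floor, with light contact force except the brick, which I pressed down with about 18 N. The pictures showed every piece sitting flat.

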